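# Put three tools back on their own shadow boards

## Task

The block plane, the sanding block and the dusting brush have been put down on one another's shadow boards. Put each one on the board whose dark painted outline is its own shape, centred on the outline and lined up with it (either way round), the brush standing upright on the round board; the empty rubber mat is there to set one of them aside on the way. Let go of everything, and do not knock over the tub of screws or the mug.

Things in the scene. Friction and masses are not known exactly. Their poses are not given: they have to be found in the camera images.
- block_plane: Block plane, a metal hand plane with a flat sole and wooden knobs, 49 (its x) x 160 (its y, long) x 48 mm high (its z), about 0.7 kg. Origin: centre of its underside. The metal cheeks, the faces at x = +-24 mm, run from y = -65 to 65 mm and are about 40 mm high at the middle: grip across them. At the start it lies on the round board. Belongs on plane_board.
- sanding_block: Sanding block, a plain brick of cork on a reddish-brown layer, 65 (its x) x 112 (its y, long) x 30 mm high (its z), about 0.11 kg. Origin: centre of its underside. Grip across the 65 mm. At the start it lies on plane_board. Belongs on sanding_board.
- dusting_brush: Round blue dusting brush standing in its holder, one rigid piece, 156 mm tall, about 0.12 kg. Origin: centre of its underside, z up along its axis. From below: holder 54 mm across up to 66 mm, neck 20 mm across up to 94 mm, head up to 45 mm across from 94 to 156 mm; the head can be gripped from above. At the start it stands on sanding_board. Belongs on round_board.
- plane_board: Fixed plywood shadow board, 84 (its x) x 184 (its y, long) x 6 mm thick, with a long narrow dark outline with well rounded corners, 57 x 168 mm, along its y axis at its centre. Origin: centre of its underside; things stand on its top, 6 mm higher.
- sanding_board: Fixed plywood shadow board, 100 (its x) x 152 (its y, long) x 6 mm thick, with a dark oblong outline with nearly sharp corners, 73 x 120 mm, along its y axis at its centre. Origin: centre of its underside; things stand on its top, 6 mm higher.
- round_board: Fixed round plywood shadow board, 120 mm across and 6 mm thick, with a dark round outline 62 mm across at its centre. Origin: centre of its underside; things stand on its top, 6 mm higher.
- mat: Fixed ribbed black rubber mat, 92 (its x) x 170 (its y, long) x 3 mm thick, empty at the start: the free spot. Origin: centre of its underside.
- screw_tub: Bystander: open round white plastic tub of screws, 77 mm across and 48 mm high, standing on the bench behind the boards. Origin: centre of its underside. Must stay upright.
- mug: Bystander: white mug with a handle, 83 x 110 x 86 mm high, standing on the bench behind the boards. Origin: centre of its underside. Must stay upright.

How it is judged:
At the end, for the whole second after the job is handed in: Plane on the plane board, sanding block on the oblong board, brush on the round board: flat and upright (0.1 rad), centres within 15 mm of the board's, plane and block within 0.2 rad of the board's length (either way round), released, at rest; tub and mug upright (horizontal distance between block_plane and plane_board below 0.015 m and z of block_plane in the frame of plane_board below 0.01 m and angle between each of block_plane, dusting_brush, sanding_block's own z axis and vertical below 0.1 rad and linear speed of each of block_plane, dusting_brush, sanding_block below 0.02 m/s and angular speed of each of block_plane, dusting_brush, sanding_block below 0.2 rad/s and contact force between each of block_plane, dusting_brush, sanding_block and the fingers below 0.1 N and angle between the y axis of block_plane and the y axis of plane_board, either way round below 0.2 rad and horizontal distance between dusting_brush and round_board below 0.015 m and z of dusting_brush in the frame of round_board below 0.01 m and horizontal distance between sanding_block and sanding_board below 0.015 m and z of sanding_block in the frame of sanding_board below 0.01 m and angle between the y axis of sanding_block and the y axis of sanding_board, either way round below 0.2 rad and angle between each of screw_tub, mug's own z axis and vertical below 0.3 rad); the robot touches nothing.
It fails at once if the tub of screws or the mug is knocked over (angle between any of screw_tub, mug's own z axis and vertical above 0.6 rad).
It also fails if it takes over 107 s, if anything falls off the work surface, if the arm or the gripper's body presses on something with over 40 N, if the wrist force passes 120 N, or if a joint passes its speed limit or range.

## Robot

A 6-joint arm with a two-finger parallel gripper is mounted at the origin on a cart in front of the work surface, level with it; the furniture and walls round the work are solid. World frame = base frame: x ahead of the robot, y to its left, z up, the work surface at z = 0. Lengths are in m, angles in rad, forces in N, time in s.
With the tool pointing down it reaches from about 0.25 to 0.725 m from the base axis. Payload 4 kg.
Tool frame: the origin (TCP) lies midway between the tips of the shut fingers; the grasp point (between the pads) lies 19 mm behind it (bot.grasp_offset is the distance from the TCP to the grasp point, in m); z points along the fingers, y is the direction in which the jaws open and shut (so a half turn about z gives the same grasp; the last joint's range is limited). The gripper opens to 85 mm and grips with 20 to 120 N. Pads are 22 mm wide; open, the fingers measure 114 mm over their backs; the gripper's body (76 mm by 85 mm) begins 54 mm behind the grasp point. The pads swing forward as they close: fully open they stand 13 mm farther back than shut.
Start: joints at [-1.209, 0.241, 0.005, 1.335, 0, 1.571], TCP at [0.177, -0.468, 0.231] pointing down, gripper open.
Joint ranges: [-2.72, 2.72], [-1.05, 1.87], [-1.09, 1.28], [-1.99, 2.15], [-1.42, 1.44], [-3.14, 3.14]. Speed limits (rad/s): [2.79, 2.79, 3.14, 3.14, 3.14, 3.14].

## Interface

Orientations are given as a unit quaternion [x, y, z, w].
In Python, from workcell import sensors, optics, bot gives the robot as it stands.
- The arm moves only by the tool apply_moves, never from a script. Its argument "plan" is one flat list of numbers, 6 for each row, row after row: the shift along the tool's x, y, z in m, then the turn, a rotation vector about the tool's x, y, z in rad. In form: [tx, ty, tz, ax, ay, az, tx, ty, tz, ax, ay, az, ...]. A call has 1 to 12 rows; each row is the pose to reach, as a shift and turn from the pose commanded when the call began, along the tool's axes at that moment; what a row does not reach only later rows make up. A row lasts 1/12 s, in which the tool goes at most 41.7 mm and 7.16 degrees, less where a joint would pass 70% of its speed; a pose out of reach is approached as far as the arm can. A call with a gripper value outside its range is refused whole. "grip" is the finger opening in m, from 0 to 0.0854, set as the call begins (left out, the last holds). The fingers move at their own pace and stop on an object; the grip force is fixed at half the most. Time passes only in rows, so rows that repeat a pose let the fingers close. It gives the time, the measured TCP pose, the force and the opening at its end, in the units of the state.
- sensors.get_obs(): the state, without advancing time (a new reading comes with each control period).
- optics.camera(name): name is "side" or "top"; returns a dict with "pixels" (480x640x3 uint8, red, green, blue), "fx", "fy", "cx", "cy" (pixels), "k1" (the pictures are not rectified: a ray, as slopes to the right and down, at radius r is drawn at 1 + k1 r^2 times it, then the intrinsics apply), "pose" (4x4, takes a point from camera to world coordinates). Camera axes: x right, y up, looking along -z (the intrinsics and any distortion apply to the point x, -y, -z); pixel columns grow to the right and rows downward; lengths in m; the calibration is good to about 2 mm. A picture is of the moment at which its call begins. There is no depth.
- bot.job_done(): hands the job in, once; it reports no verdict.
The state is a dict: "clock": time; "joint_pos": joint angles; "joint_vel": joint speeds; "tau": joint torques, N m; "eef_pos": TCP position; "tool_rot": TCP orientation; "ft_force": force on the tool from outside, world axes, zero at the start; "ft_torque": the same for the moment, N m; "grip_width": finger opening in m.
Only numpy, scipy, OpenCV 4.12 (cv2) and the standard library are available. Lean on these libraries where they do the work, as an engineer would, in place of code of your own. Each camera call takes 0.05 s, during which the arm holds its last target.

## Working session

There is one attempt and no reset: what is moved stays moved. The work goes in short steps, Python scripts to look and compute and a tool call to move; the robot and the scene stay as the last step left them, time stands still between calls to the robot, and variables do not carry over. Pictures are saved under pics/ and viewed, and the job is handed in when it is done.

Besides the shell and the picture viewer there is one more tool, called after ">>>" in YAML: its name, and indented under it one key for each argument. apply_moves: Moves the arm, as the interface text tells. Its arguments: {"type":"object","properties":{"plan":{"type":"array","items":{"type":"number"}},"grip":{"type":"number"}},"required":["plan"]}

```bash
ls; mkdir -p pics; python3 - <<'E'
from workcell import sensors, optics, bot
import cv2
o=sensors.get_obs(); print(o)
for n in("top","side"):
    c=optics.camera(n); cv2.imwrite(f"pics/{n}0.png",c["pixels"][:,:,::-1])
    print(n,{k:v for k,v in c.items() if k!="pixels"})
E
```

```text
pics
{'clock': 0.0, 'joint_pos': array([-1.20900421e+00,  2.41407606e-01,  3.76611057e-03,  1.33520977e+00,
       -5.94343440e-06,  1.57077648e+00]), 'joint_vel': array([-4.09399826e-04, -6.24688206e-04, -1.39337315e-03,  5.38377698e-04,
       -5.89937486e-05,  1.71406903e-03]), 'tau': array([ 1.01671176e-03, -3.72317863e+01,  2.52407742e+01,  1.69367337e-02,
       -1.06344517e-04, -9.06985548e-06]), 'eef_pos': array([ 0.17675578, -0.46705666,  0.23043163]), 'tool_rot': array([ 9.83680572e-01,  1.79920749e-01, -1.87765835e-04, -1.01016855e-03]), 'ft_force': array([-0.65747186,  0.19995925, -0.23319601]), 'ft_torque': array([-0.06772055,  0.03972557, -0.01378126]), 'grip_width': 0.0854249834890814}
top {'fx': 615.6310528859398, 'fy': 615.6310528859398, 'cx': 324.3903054863723, 'cy': 236.91470064420577, 'k1': -0.19242051837465582, 'pose': array([[ 0.0040604 ,  0.987033  , -0.16046611,  0.454028  ],
       [-0.99994252,  0.00560001,  0.00914353,  0.0572278 ],
       [ 0.00992358,  0.16041976,  0.986999  ,  0.99870638],
       [ 0.        ,  0.        ,  0.        ,  1.        ]])}
side {'fx': 486.78787735458445, 'fy': 486.78787735458445, 'cx': 314.97597568106835, 'cy': 236.96396415140325, 'k1': -0.13484011428438208, 'pose': array([[-0.87336111,  0.27762992, -0.40020245,  0.26614145],
       [-0.48693828, -0.51701807,  0.70397687,  0.65493062],
       [-0.01146686,  0.80969991,  0.58673211,  0.55038728],
       [ 0.        ,  0.        ,  0.        ,  1.        ]])}
```

View pics/top0.png

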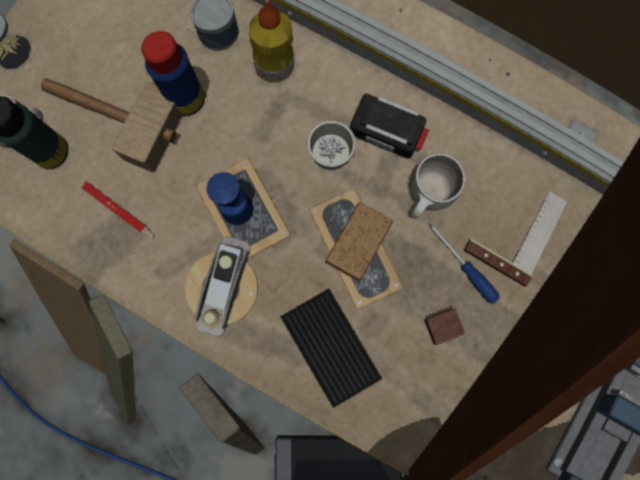

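View pics/side0.png

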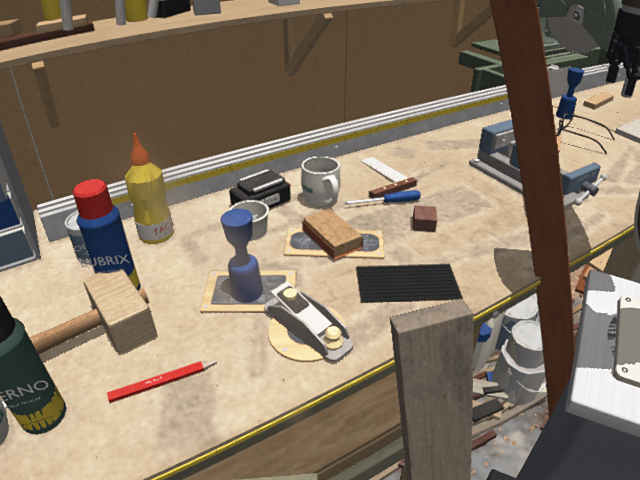

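```bash
cat > h.py <<'E'
import numpy as np, cv2
from scipy.spatial.transform import Rotation as R
from workcell import sensors, optics, bot
def K(c): return np.array([[c["fx"],0,c["cx"]],[0,c["fy"],c["cy"]],[0,0,1.]])
def ray(c,px):
    px=np.array(px,float).reshape(-1,1,2)
    s=cv2.undistortPoints(px,K(c),np.array([c["k1"],0,0,0.]),None,None,).reshape(-1,2)
    d=np.c_[s[:,0],-s[:,1],-np.ones(len(s))]@c["pose"][:3,:3].T
    return c["pose"][:3,3],d
def onz(c,px,z):
    o,d=ray(c,px); return o+d*((z-o[2])/d[:,2])[:,None]
def proj(c,P):
    P=np.array(P,float).reshape(-1,3); q=(P-c["pose"][:3,3])@c["pose"][:3,:3]
    s=np.c_[q[:,0],-q[:,1]]/-q[:,2:]; r2=(s**2).sum(1,keepdims=True)
    s=s*(1+c["k1"]*r2); return s*[c["fx"],c["fy"]]+[c["cx"],c["cy"]]
def tri(c1,p1,c2,p2):
    o1,d1=ray(c1,p1);o2,d2=ray(c2,p2);d1=d1[0];d2=d2[0]
    A=np.c_[d1,-d2];t=np.linalg.lstsq(A,o2-o1,rcond=None)[0]
    a=o1+t[0]*d1;b=o2+t[1]*d2
    return (a+b)/2,np.linalg.norm(a-b)
E
python3 - <<'E'
from h import *
np.set_printoptions(precision=4,suppress=True)
t=optics.camera("top");s=optics.camera("side")
np.save
for c,n in((t,"t"),(s,"s")):
    print(n,proj(c,[[0,0,0],[0,0,.3],[0.177,-.468,.23],[.177,-.468,.4],[.3,0,0],[.3,-.3,0]]))
def plane(c,p,q):
    o,d=ray(c,[p,q]); n=np.cross(d[0],d[1]); n/=np.linalg.norm(n); return n,n@o
def line(pl1,pl2):
    d=np.cross(pl1[0],pl2[0]); d/=np.linalg.norm(d)
    p=np.linalg.lstsq(np.array([pl1[0],pl2[0]]),np.array([pl1[1],pl2[1]]),rcond=None)[0]
    return p,d
for te in(((630,165),(415,470)),((635,350),(540,475))):
  for se in(((492,10),(545,460)),((537,10),(575,400))):
    p,d=line(plane(t,*te),plane(s,*se)); print(p,d,[p+d*((z-p[2])/d[2]) for z in(0,.5)])
T=cv2.resize(t["pixels"][140:420,180:420],None,fx=2.1,fy=2.1,interpolation=3)[:,:,::-1]
cv2.imwrite("pics/topz.png",T)
S=cv2.resize(s["pixels"][180:380,180:480],None,fx=2.6,fy=2.6,interpolation=3)[:,:,::-1]
cv2.imwrite("pics/sidez.png",S)
E
```

```text
t [[352.4042 611.9137]
 [364.9836 706.5896]
 [696.3736 524.8044]
 [753.8435 545.5961]
 [353.6617 432.8774]
 [535.6918 428.451 ]]
s [[675.21   353.8379]
 [763.261  186.828 ]
 [615.634   95.1297]
 [636.7948  13.9535]
 [491.7225 295.3337]
 [522.54   209.9606]]
[ 0.2331 -0.1165 -0.0689] [-0.3121 -0.0637 -0.9479] [array([ 0.2557, -0.1118,  0.    ]), array([ 0.4204, -0.0782,  0.5   ])]
[ 0.1569 -0.0515 -0.0521] [-0.3292 -0.0488 -0.943 ] [array([ 0.1751, -0.0488,  0.    ]), array([ 0.3496, -0.023 ,  0.5   ])]
[ 0.3327 -0.3819  0.0397] [-0.2448 -0.3088 -0.9191] [array([ 0.3221, -0.3952,  0.    ]), array([ 0.4553, -0.2273,  0.5   ])]
[ 0.2185 -0.2943  0.0187] [-0.2871 -0.2716 -0.9186] [array([ 0.2126, -0.2998,  0.    ]), array([ 0.3689, -0.152 ,  0.5   ])]
```

View pics/topz.png

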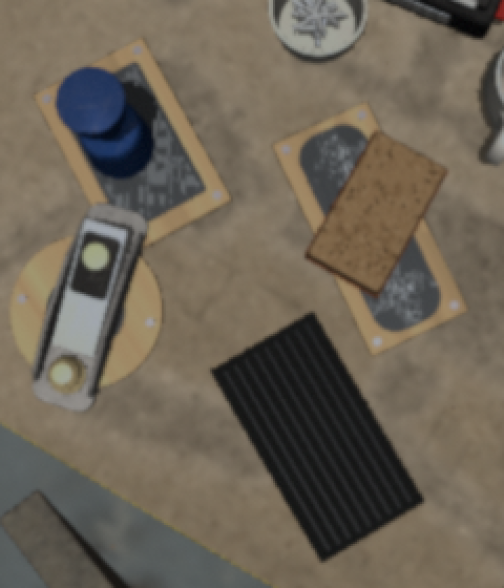

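View pics/sidez.png

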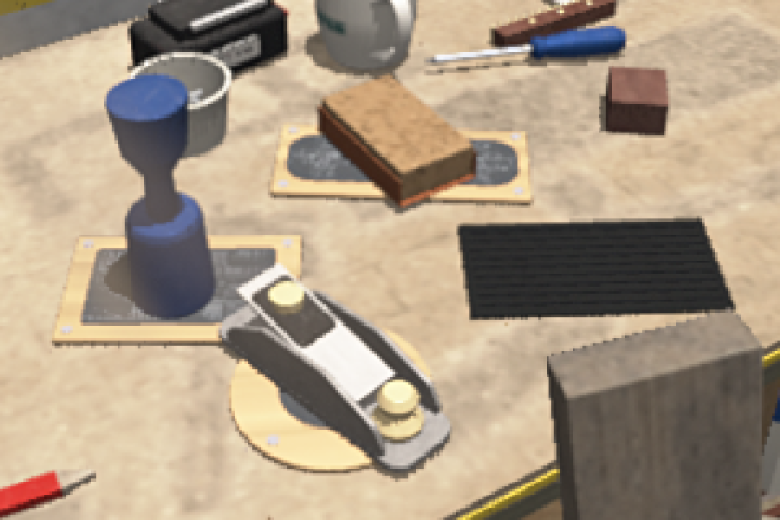

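```bash
python3 - <<'E'
from h import *
t=optics.camera("top");s=optics.camera("side")
T=cv2.resize(t["pixels"][130:480,390:640],None,fx=1.7,fy=1.7)[:,:,::-1]
S=cv2.resize(s["pixels"][0:480,460:640],None,fx=1.24,fy=1.24)[:,:,::-1]
im=np.zeros((600,660,3),np.uint8); im[:T.shape[0],:T.shape[1]]=T; im[:S.shape[0],430:430+S.shape[1]]=S
cv2.imwrite("pics/beam.png",np.clip(im*1.5,0,255).astype(np.uint8))
E
```

```text
(no output)
```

View pics/beam.png

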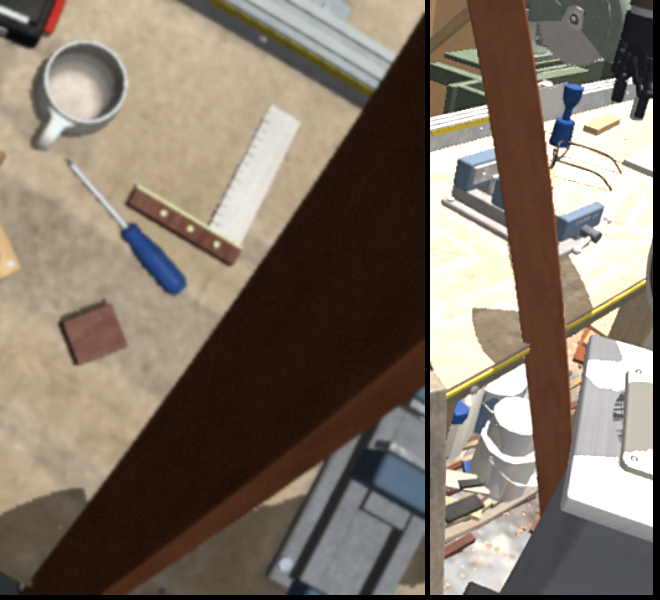

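```bash
python3 - <<'E'
from h import *
np.set_printoptions(precision=3,suppress=True)
t=optics.camera("top");s=optics.camera("side")
def plane(c,p,q):
    o,d=ray(c,[p,q]); n=np.cross(d[0],d[1]); n/=np.linalg.norm(n); return n,n@o
def line(pl1,pl2):
    d=np.cross(pl1[0],pl2[0]); d/=np.linalg.norm(d)
    p=np.linalg.lstsq(np.array([pl1[0],pl2[0]]),np.array([pl1[1],pl2[1]]),rcond=None)[0]
    return p,d
sl=lambda x,y:(460+(x-430)/1.24,y/1.24)
L=sl(474,20),sl(540,500); Rr=sl(522,20),sl(571,440)
for nm,te in(("left",((638,142),(405,477))),("inner",((638,335),(452,477)))):
  for n2,se in(("L",L),("R",Rr)):
    p,d=line(plane(t,*te),plane(s,*se)); print(nm,n2,d,[p+d*((z-p[2])/d[2]) for z in(-.3,0,.3,.6)])
print("edge",onz(t,[(100,262),(268,358),(400,475)],0))
print("edge side",onz(s,[(60,480+0),(250,415),(460,302),(600,245)],0))
print("wood post side top",onz(s,[(392,322),(470,305)],0))
E
```

```text
left L [-0.331 -0.041 -0.943] [array([ 0.135, -0.106, -0.3  ]), array([ 0.241, -0.093,  0.   ]), array([ 0.346, -0.08 ,  0.3  ]), array([ 0.452, -0.067,  0.6  ])]
left R [-0.34  -0.033 -0.94 ] [array([ 0.066, -0.052, -0.3  ]), array([ 0.174, -0.041,  0.   ]), array([ 0.283, -0.031,  0.3  ]), array([ 0.391, -0.02 ,  0.6  ])]
inner L [-0.334 -0.027 -0.942] [array([ 0.166, -0.237, -0.3  ]), array([ 0.272, -0.228,  0.   ]), array([ 0.379, -0.22 ,  0.3  ]), array([ 0.485, -0.211,  0.6  ])]
inner R [-0.343 -0.013 -0.939] [array([ 0.073, -0.1  , -0.3  ]), array([ 0.183, -0.096,  0.   ]), array([ 0.293, -0.092,  0.3  ]), array([ 0.402, -0.087,  0.6  ])]
edge [[ 0.572  0.423  0.   ]
 [ 0.419  0.138  0.   ]
 [ 0.231 -0.075  0.   ]]
edge side [[ 0.669  0.578  0.   ]
 [ 0.524  0.379  0.   ]
 [ 0.344  0.041  0.   ]
 [ 0.136 -0.246  0.   ]]
wood post side top [[0.426 0.135 0.   ]
 [0.327 0.04  0.   ]]
```

```bash
python3 - <<'E'
from h import *
t=optics.camera("top");s=optics.camera("side")
for y in(60,150,240,330):print(y,[tuple(int(v) for v in s["pixels"][y,x]) for x in range(488,580,4)])
for y in(380,420,460):print(y,[(x,)+tuple(int(v) for v in t["pixels"][y,x]) for x in range(400,640,8)])
print([a for a in dir(bot) if a[0]!='_'],bot.grasp_offset)
E
```

```text
60 [(103, 110, 93), (119, 131, 109), (124, 134, 111), (89, 74, 56), (60, 37, 26), (59, 37, 26), (59, 36, 25), (59, 36, 25), (62, 38, 27), (62, 39, 27), (62, 39, 28), (60, 36, 26), (61, 37, 26), (59, 37, 25), (72, 42, 28), (120, 130, 110), (117, 126, 106), (119, 128, 106), (118, 128, 107), (119, 127, 105), (111, 112, 87), (73, 73, 58), (45, 50, 40)]
150 [(42, 50, 58), (58, 67, 77), (52, 62, 73), (55, 62, 72), (60, 58, 58), (84, 81, 77), (46, 50, 56), (45, 43, 46), (61, 38, 26), (62, 39, 28), (63, 39, 28), (62, 39, 28), (64, 40, 28), (62, 38, 26), (63, 40, 28), (62, 38, 28), (62, 38, 27), (63, 37, 25), (217, 194, 163), (222, 198, 165), (223, 200, 166), (223, 200, 165), (224, 200, 165)]
240 [(223, 203, 174), (216, 193, 165), (223, 203, 174), (203, 184, 156), (204, 183, 158), (208, 186, 160), (200, 179, 155), (195, 174, 149), (201, 181, 157), (195, 176, 151), (216, 195, 169), (60, 36, 24), (62, 39, 28), (60, 37, 26), (61, 37, 27), (61, 38, 26), (58, 35, 23), (62, 39, 28), (60, 37, 26), (58, 35, 25), (106, 96, 83), (120, 108, 94), (117, 104, 89)]
330 [(67, 91, 143), (140, 134, 124), (135,
[... 1400 characters left out ...]
, (608, 73, 75, 77), (616, 24, 28, 34), (624, 61, 73, 85), (632, 62, 75, 88)]
460 [(400, 63, 57, 48), (408, 64, 59, 51), (416, 30, 21, 16), (424, 21, 11, 6), (432, 21, 12, 6), (440, 23, 14, 9), (448, 25, 16, 10), (456, 23, 12, 7), (464, 23, 11, 6), (472, 23, 13, 7), (480, 47, 27, 17), (488, 51, 30, 19), (496, 57, 51, 44), (504, 57, 51, 44), (512, 58, 52, 43), (520, 56, 50, 40), (528, 55, 49, 40), (536, 63, 57, 47), (544, 63, 58, 50), (552, 45, 45, 45), (560, 123, 129, 136), (568, 24, 23, 23), (576, 88, 91, 94), (584, 88, 89, 90), (592, 87, 89, 92), (600, 88, 90, 93), (608, 87, 89, 90), (616, 26, 25, 24), (624, 90, 91, 94), (632, 65, 59, 50)]
['Unreachable', 'grasp_offset', 'job_done'] 0.0187
```

```bash
python3 - <<'E'
from h import *
np.set_printoptions(precision=4,suppress=True)
t=optics.camera("top");s=optics.camera("side")
def big(c,x0,y0,x1,y1,f,n): cv2.imwrite(f"pics/{n}.png",np.clip(cv2.resize(c["pixels"][y0:y1,x0:x1],None,fx=f,fy=f,interpolation=cv2.INTER_CUBIC)[:,:,::-1].astype(float)*(1.6 if c is t else 1),0,255).astype(np.uint8))
big(t,180,155,290,340,3.2,"zA"); big(t,300,180,410,310,4.6,"zB")
tz=lambda L,:[(180+x/2.1-.25,140+y/2.1-.25) for x,y in L]
def rect(n,L,z):
    P=onz(t,tz(L),z)[:,:2]; r=cv2.minAreaRect(P.astype(np.float32)); e=[np.linalg.norm(P[i]-P[(i+1)%len(P)]) for i in range(len(P))]
    a=P[1]-P[2];b=P[0]-P[1]; l=a if np.linalg.norm(a)>np.linalg.norm(b) else b
    print(n,P.mean(0),np.array(e),"yaw long",np.degrees(np.arctan2(l[1],l[0])))
rect("sandboard",[(35,98),(140,40),(230,197),(122,255)],.006)
rect("planeboard",[(275,150),(368,103),(466,307),(375,353)],.006)
rect("mat",[(313,313),(422,498),(324,558),(212,372)],.003)
rect("block",[(378,132),(447,170),(380,292),(306,258)],.036)
rect("plane",[(88,208),(148,213),(95,408),(35,392)],.012)
print("round",onz(t,tz([(10,310),(162,310),(86,310),(78,234),(90,388)]),.006))
print("brush top",onz(t,tz([(91,100)]),.162))
E
```

```text
sandboard [0.6606 0.1839] [0.0955 0.1467 0.0951 0.1448] yaw long 30.226092487944346
planeboard [ 0.5976 -0.0041] [0.0826 0.1777 0.079  0.1762] yaw long 25.045906155884214
mat [0.4374 0.0367] [0.1642 0.0873 0.1652 0.0899] yaw long 30.58696842690377
block [ 0.6044 -0.0078] [0.06   0.1065 0.061  0.1113] yaw long -28.95411551464412
plane [0.5354 0.2107] [0.047  0.1549 0.0479 0.1472] yaw long -14.040488495531077
round [[0.531  0.2753 0.006 ]
 [0.5322 0.1568 0.006 ]
 [0.5316 0.2157 0.006 ]
 [0.5908 0.2237 0.006 ]
 [0.4717 0.2112 0.006 ]]
brush top [[0.6596 0.1918 0.162 ]]
```

View pics/zA.png

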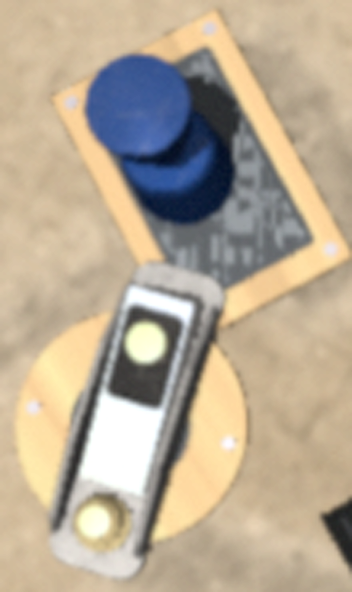

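View pics/zB.png

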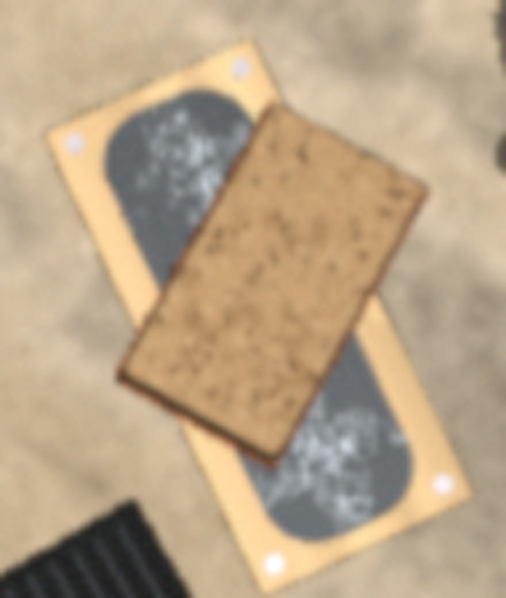

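>>> apply_moves:
  plan: [0, -0.02, -0.03, 0, 0, 0, 0, -0.04, -0.06, 0, 0, 0, 0, -0.06, -0.09, 0, 0, 0, 0, -0.085, -0.12, 0, 0, 0, 0, -0.11, -0.15, 0, 0, 0, 0, -0.14, -0.175, 0, 0, 0, 0, -0.17, -0.2, 0, 0, 0, 0, -0.2, -0.22, 0, 0, 0, 0, -0.22, -0.23, 0, 0, 0, 0, -0.24, -0.24, 0, 0, 0]
  grip: 0

```text
clock: 1.43
eef_pos: [0.0915, -0.2419, 0.4729]
tool_rot: [0.984, 0.18, 0.0, 0.002]
ft_force: [-0.5, 0.4, -0.4]
grip_width: 0.0001
```

```bash
python3 - <<'E'
from h import *
o=sensors.get_obs(); print(o["joint_pos"])
t=optics.camera("side"); cv2.imwrite("pics/s1.png",t["pixels"][:,:,::-1])
E
```

```text
[-1.20897467e+00 -2.09201734e-01  1.76100585e-01  1.95271631e+00
  1.39382382e-06  1.57078603e+00]
```

View pics/s1.png

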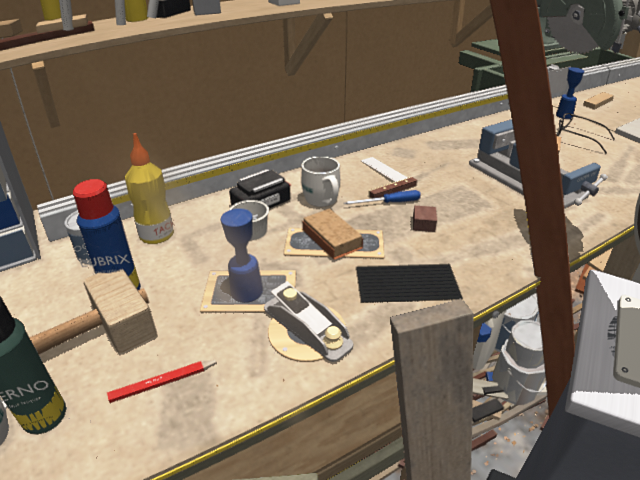

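>>> apply_moves:
  plan: [0.027, -0.0014, 0, 0, 0, -0.1047, 0.0538, -0.0057, 0, 0, 0, -0.2094, 0.0799, -0.0127, 0, 0, 0, -0.3142, 0.1052, -0.0224, 0, 0, 0, -0.4189, 0.1294, -0.0347, 0, 0, 0, -0.5236]

```text
clock: 1.9
eef_pos: [0.2017, -0.1642, 0.4712]
tool_rot: [0.903, 0.43, 0.0, 0.0]
ft_force: [-0.5, -0.8, -0.5]
grip_width: -0.0001
```

```bash
python3 - <<'E'
from h import *
o=sensors.get_obs(); print(o["joint_pos"],o["eef_pos"],o["ft_force"])
t=optics.camera("side"); cv2.imwrite("pics/s2.png",t["pixels"][:,:,::-1])
t=optics.camera("top"); cv2.imwrite("pics/t2.png",t["pixels"][:,:,::-1])
E
```

```text
[-6.83436032e-01 -2.05465278e-01  1.74251105e-01  1.95001294e+00
  3.87809286e-05  1.56853412e+00] [ 0.20170123 -0.16424227  0.47122939] [-0.54632113 -0.76057559 -0.45016053]
```

View pics/s2.png

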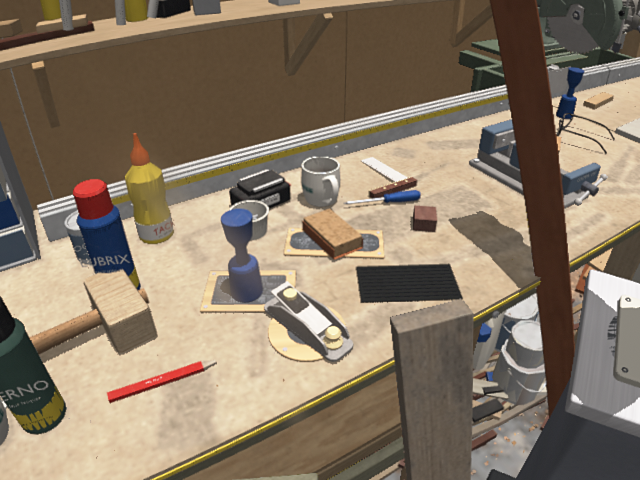

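View pics/t2.png

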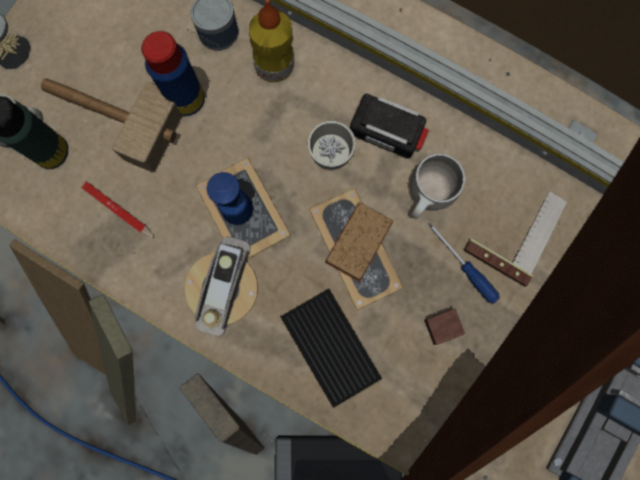

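>>> apply_moves:
  plan: [0.0135, -0.01, 0, 0, 0, -0.0524, 0.027, -0.02, 0, 0, 0, -0.1047, 0.04, -0.022, 0, 0, 0, -0.157, 0.0525, -0.025, 0, 0, 0, -0.2094, 0.066, -0.028, 0, 0, 0, -0.2618]

```text
clock: 2.42
eef_pos: [0.2207, -0.0961, 0.4715]
tool_rot: [0.84, 0.543, 0.0, 0.0]
ft_force: [1.3, -0.1, -0.4]
grip_width: 0.0001
```

>>> apply_moves:
  plan: [0.0125, -0.0003, 0, 0, 0, -0.0524, 0.025, -0.0013, 0, 0, 0, -0.1047, 0.05, -0.0053, 0, 0, 0, -0.2094, 0.0742, -0.0117, 0, 0, 0, -0.3142, 0.0976, -0.0208, 0, 0, 0, -0.4189, 0.12, -0.0322, 0, 0, 0, -0.5236, 0.1411, -0.0458, 0, 0, 0, -0.6283, 0.1606, -0.0617, 0, 0, 0, -0.733]

```text
clock: 3.08
eef_pos: [0.2308, 0.0762, 0.4712]
tool_rot: [0.589, 0.808, -0.0, 0.0]
ft_force: [0.2, -0.4, -0.4]
grip_width: -0.0003
```

```bash
python3 - <<'E'
from h import *
o=sensors.get_obs(); print(o["joint_pos"],o["eef_pos"],o["tool_rot"],R.from_quat(o["tool_rot"]).as_matrix())
t=optics.camera("side"); cv2.imwrite("pics/s3.png",t["pixels"][:,:,::-1])
# gray post in front: triangulate its top corners
T=optics.camera("top")
for a,b in(((185,385),(392,322)),((205,375),(470,305)),((260,448),(470,305)),((230,425),(392,322)),((205,375),(445,298))):
    print(a,b,tri(T,a,t,b))
E
```

```text
[ 3.19391763e-01 -2.37637790e-01  1.51685369e-01  1.95989187e+00
 -4.46308143e-04  1.57838221e+00] [0.23079043 0.07618307 0.47119873] [ 5.88736810e-01  8.08324753e-01 -3.75067327e-05  2.47676086e-04] [[-3.06777815e-01  9.51781091e-01  3.56242234e-04]
 [ 9.51781054e-01  3.06777934e-01 -3.52267298e-04]
 [-4.44568610e-04  2.30996817e-04 -9.99999874e-01]]
(185, 385) (392, 322) (array([0.38695887, 0.24720123, 0.12016085]), np.float64(0.008402542837611469))
(205, 375) (470, 305) (array([0.35500377, 0.2076281 , 0.1429455 ]), np.float64(0.08908322852612106))
(260, 448) (470, 305) (array([0.30443805, 0.14305991, 0.09663981]), np.float64(0.024886780193467697))
(230, 425) (392, 322) (array([0.36251334, 0.20017404, 0.08864002]), np.float64(0.08330105841705686))
(205, 375) (445, 298) (array([0.37050715, 0.20792206, 0.14251736]), np.float64(0.05836367620325386))
```

View pics/s3.png

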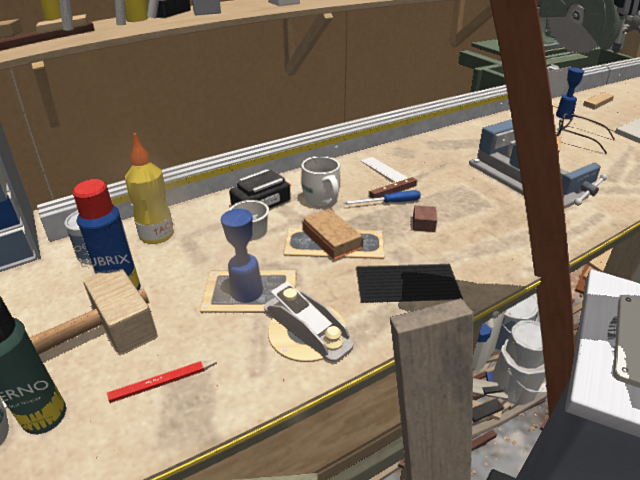

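```bash
python3 - <<'E'
from h import *
np.set_printoptions(precision=4,suppress=True)
s=optics.camera("side")
sz=lambda L:[(180+x/2.6-.3,180+y/2.6-.3) for x,y in L]
def m(n,L,z):
    P=onz(s,sz(L),z)[:,:2]; a=P[1]-P[0];b=P[2]-P[1]
    print(n,P.mean(0),np.linalg.norm(a),np.linalg.norm(b),np.degrees(np.arctan2(a[1],a[0])),np.degrees(np.arctan2(b[1],b[0])))
m("block",[(320,100),(387,75),(474,153),(402,178)],.036)
m("planeboard",[(282,127),(527,131),(531,203),(272,196)],.006)
m("sandboard",[(82,236),(302,236),(302,342),(53,342)],.006)
m("mat",[(458,225),(702,218),(734,308),(470,318)],.003)
m("brushtop",[(108,98),(148,118),(188,98),(148,76)],.162)
m("round",[(229,395),(330,470),(437,395),(330,320)],.006)
E
```

```text
block [ 0.6046 -0.0023] 0.05978956943807926 0.11598107389354437 -117.27817349511741 148.97313879332216
planeboard [ 0.5967 -0.0005] 0.18367670810528086 0.08680793357353496 -153.40800411145014 114.57437115080953
sandboard [0.6587 0.1839] 0.14909271977075714 0.10054171008829857 -151.43309010724488 120.92225065464497
mat [0.4375 0.0374] 0.1690988107931766 0.09049887501864005 -149.35379252033613 119.53616806802013
brushtop [0.6552 0.1998] 0.032313229164153925 0.02770033731967788 170.46209188328115 -106.76991406162529
round [0.5301 0.2185] 0.08179542565665078 0.08234441378838254 165.84233667254514 -109.01356005632502
```

>>> apply_moves:
  plan: [-0.0094, 0.0249, 0.0184, 0, 0, -0.0612, -0.0188, 0.0498, 0.0368, 0, 0, -0.1225, -0.0283, 0.0748, 0.0553, 0, 0, -0.1837, -0.0377, 0.0997, 0.0737, 0, 0, -0.245, -0.0471, 0.1246, 0.0921, 0, 0, -0.3062, -0.0565, 0.1495, 0.1105, 0, 0, -0.3675, -0.0659, 0.1744, 0.1289, 0, 0, -0.4287, -0.0753, 0.1993, 0.1473, 0, 0, -0.49, -0.0848, 0.2243, 0.1658, 0, 0, -0.5512, -0.0942, 0.2492, 0.1842, 0, 0, -0.6125, -0.1036, 0.2741, 0.2026, 0, 0, -0.6737, -0.113, 0.299, 0.221, 0, 0, -0.735]
  grip: 0.085

```text
clock: 4.23
eef_pos: [0.5514, 0.0555, 0.2491]
tool_rot: [0.262, 0.965, -0.0, -0.0]
ft_force: [-0.6, 0.6, -0.0]
grip_width: 0.0848
```

```bash
python3 - <<'E'
from h import *
o=sensors.get_obs(); print(o["joint_pos"],o["eef_pos"],o["tool_rot"],o["ft_force"])
for n in("side","top"):
    t=optics.camera(n); cv2.imwrite(f"pics/{n}4.png",t["pixels"][:,:,::-1])
E
```

```text
[ 1.00754521e-01  3.43560217e-01  1.92005104e-01  1.41957658e+00
 -7.23908056e-04  6.29995944e-01] [0.55136117 0.05552005 0.24908879] [ 2.61543122e-01  9.65191710e-01 -3.97973731e-04 -2.72862551e-05] [-0.63945061  0.5973563  -0.04100443]
```

View pics/side4.png

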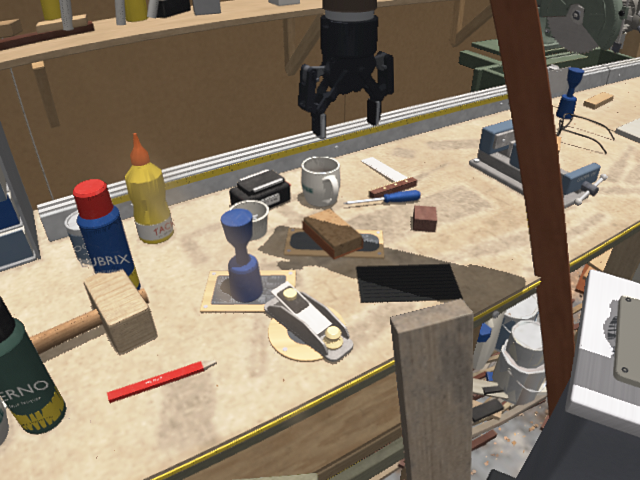

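View pics/top4.png

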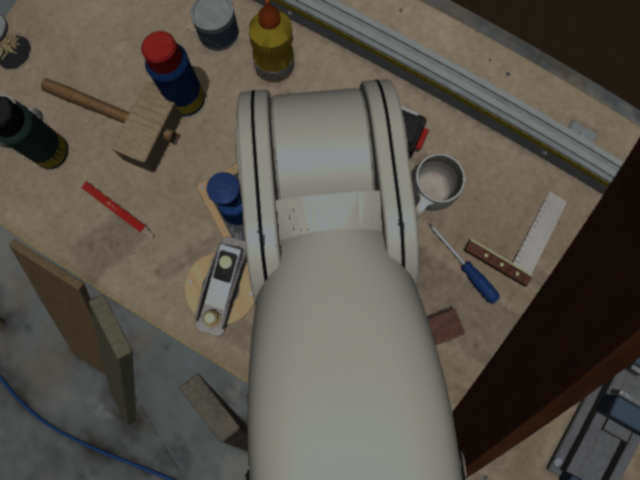

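```bash
python3 - <<'E'
from h import *
np.set_printoptions(precision=3,suppress=True)
t=optics.camera("top")
zs=np.array([.3,.4,.5,.6,.7]); A=np.c_[.241+.3513*zs,-.093+.0433*zs,zs]; B=np.c_[.183+.365*zs,-.096+.0147*zs,zs]
print(np.c_[zs,proj(t,A),proj(t,B)])
for z in(.35,.45,.55,.65): print(z,onz(t,[(415,250),(420,300),(440,380),(455,450),(250,300),(248,400)],z)[:,:2].round(3).tolist())
E
```

```text
[[  0.3   439.808 431.647 449.761 478.702]
 [  0.4   455.315 410.934 469.882 464.385]
 [  0.5   476.671 381.975 497.649 444.241]
 [  0.6   507.778 338.882 538.221 413.983]
 [  0.7   556.607 268.916 602.208 364.096]]
0.35 [[0.546, -0.046], [0.492, -0.05], [0.408, -0.071], [0.334, -0.086], [0.492, 0.129], [0.387, 0.13]]
0.45 [[0.532, -0.03], [0.486, -0.034], [0.415, -0.051], [0.353, -0.064], [0.486, 0.118], [0.398, 0.119]]
0.55 [[0.518, -0.014], [0.481, -0.017], [0.422, -0.031], [0.371, -0.042], [0.48, 0.107], [0.408, 0.108]]
0.65 [[0.503, 0.002], [0.475, -0.001], [0.429, -0.012], [0.39, -0.02], [0.474, 0.096], [0.418, 0.096]]
```

```bash
python3 - <<'E'
from h import *
np.set_printoptions(precision=4,suppress=True)
t=optics.camera("top");s=optics.camera("side")
ti=cv2.imread("pics/top0.png")[:,:,::-1].astype(float);si=cv2.imread("pics/side0.png")[:,:,::-1].astype(float)
def cross(v,xs,th):  # subpixel first crossing
    for i in range(len(v)-1):
        if (v[i]-th)*(v[i+1]-th)<=0 and v[i]!=v[i+1]: return xs[i]+(v[i]-th)/(v[i]-v[i+1])
def linefit(c,pts):
    o,d=ray(c,pts); d/=np.linalg.norm(d,axis=1)[:,None]
    keep=np.ones(len(d),bool)
    for _ in range(3):
        n=np.linalg.svd(d[keep])[2][2]; e=np.abs(d@n); keep=e<max(2.5*np.median(e),.0005)
    print(len(d),keep.sum(),"rms px",615*e[keep].std()); return n,n@o
exp=lambda y,p,q:p[0]+(q[0]-p[0])*(y-p[1])/(q[1]-p[1])
tl=[];tn=[]
for y in range(150,460,5):
    x0=int(exp(y,(638,142),(405,477))); xs=np.arange(x0-10,x0+11); xs=xs[xs<640]; x=cross(ti[y,xs].sum(1),xs,150)
    if x: tl.append((x,y))
for y in range(345,470,4):
    x0=int(exp(y,(638,335),(452,477))); xs=np.arange(x0-12,x0+13); xs=xs[xs<640]; x=cross(ti[y,xs].sum(1),xs,65)
    if x: tn.append((x,y))
# side: edges of the redness ratio
sL=[];sR=[]
for y in range(10,380,6):
    m=[abs(v[0]-61)+abs(v[1]-38)+abs(v[2]-27) for v in si[y,480:590]]
    good=np.array(m)<22
    idx=np.where(good)[0]
    if len(idx)>20:
        sL.append((480+idx[0]-.5,y)); sR.append((480+idx[-1]+.5,y))
PL,PN,SL,SR=linefit(t,tl),linefit(t,tn),linefit(s,sL),linefit(s,sR)
for nm,a,b in(("A",PL,SL),("B",PN,SR)):
    d=np.cross(a[0],b[0]); p=np.linalg.lstsq(np.array([a[0],b[0]]),np.array([a[1],b[1]]),rcond=None)[0]
    print(nm,d/d[2],np.array([p+d*((z-p[2])/d[2]) for z in(0,.3,.4,.5,.6)]))
print(sL[::10],sR[::10])
E
```

```text
61 50 rms px 0.07593818458994123
32 31 rms px 0.07450182297734691
62 48 rms px 0.26863017246154003
62 54 rms px 0.1920749224403344
A [0.3561 0.0353 1.    ] [[ 0.2428 -0.0898  0.    ]
 [ 0.3496 -0.0792  0.3   ]
 [ 0.3853 -0.0757  0.4   ]
 [ 0.4209 -0.0722  0.5   ]
 [ 0.4565 -0.0686  0.6   ]]
B [0.3555 0.0328 1.    ] [[ 0.1817 -0.094   0.    ]
 [ 0.2883 -0.0841  0.3   ]
 [ 0.3239 -0.0808  0.4   ]
 [ 0.3594 -0.0775  0.5   ]
 [ 0.395  -0.0743  0.6   ]]
[(np.float64(492.5), 10), (np.float64(502.5), 70), (np.float64(513.5), 130), (np.float64(522.5), 190), (np.float64(531.5), 250), (np.float64(538.5), 310), (np.float64(546.5), 370)] [(np.float64(536.5), 10), (np.float64(545.5), 70), (np.float64(553.5), 130), (np.float64(560.5), 190), (np.float64(566.5), 250), (np.float64(571.5), 310), (np.float64(571.5), 370)]
```

>>> apply_moves:
  plan: [-0.007, 0, 0.0315, 0, 0, 0, -0.014, 0, 0.063, 0, 0, 0, -0.021, 0, 0.0945, 0, 0, 0, -0.028, 0, 0.126, 0, 0, 0, -0.035, 0, 0.157, 0, 0, 0, -0.0414, 0.0005, 0.189, 0, 0, 0, -0.0414, 0.0005, 0.189, 0, 0, 0, -0.0414, 0.0005, 0.189, 0, 0, 0]

```text
clock: 5.15
eef_pos: [0.5846, 0.0379, 0.0615]
tool_rot: [0.261, 0.965, -0.0, -0.001]
ft_force: [1.0, -0.0, 0.3]
grip_width: 0.0853
```

```bash
cat > st.py <<'E'
from h import *
import sys
np.set_printoptions(precision=4,suppress=True)
o=sensors.get_obs(); M=R.from_quat(o["tool_rot"]).as_matrix()
print("t",o["clock"],"j",o["joint_pos"],"p",o["eef_pos"],"f",o["ft_force"],"g",o["grip_width"],"tau",o["tau"][:3])
print("yaw y",np.degrees(np.arctan2(M[1,1],M[0,1])),"zaxis",M[:,2])
if len(sys.argv)>=4:
    g=np.array([float(v) for v in sys.argv[1:4]]); print("shift tool",M.T@(g-o["eef_pos"]))
if len(sys.argv)>=5 and sys.argv[4]!='-': print("az",-np.radians(float(sys.argv[4])-np.degrees(np.arctan2(M[1,1],M[0,1]))))
if len(sys.argv)>=6:
    for n in("side","top"):
        t=optics.camera(n); cv2.imwrite(f"pics/{n}{sys.argv[5]}.png",t["pixels"][:,:,::-1])
E
python3 st.py .587 .005 .06 60 5
```

```text
t 5.15 j [ 0.0648  0.5314 -0.0241  1.0177 -0.      0.5928] p [0.5846 0.0379 0.0615] f [ 1.0215 -0.0311  0.3095] g 0.08532072695439914 tau [ -0.171  -45.3803  21.0176]
yaw y 59.74721503821764 zaxis [-0.0024 -0.0002 -1.    ]
shift tool [-0.0187 -0.0272  0.0015]
az -0.004411929882630225
```

View pics/top5.png

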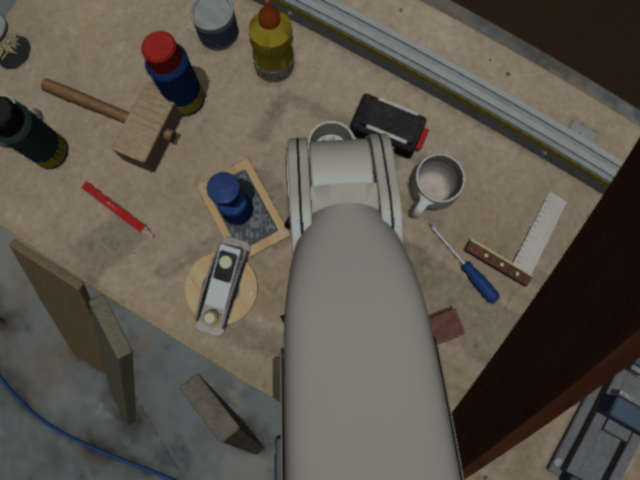

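View pics/side5.png

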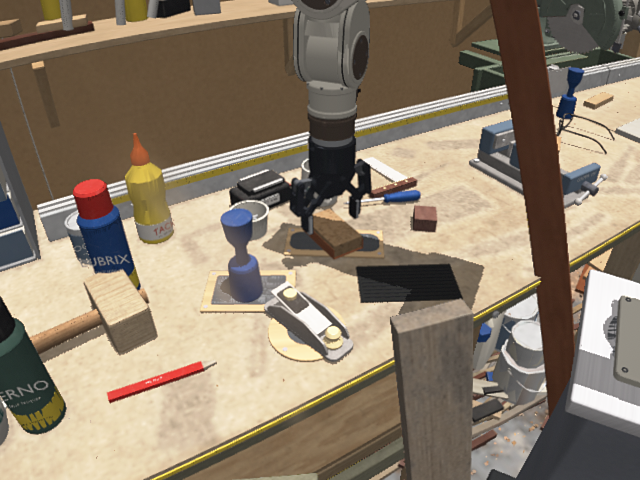

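>>> apply_moves:
  plan: [-0.009, -0.0135, 0, 0, 0, 0, -0.014, -0.0205, 0, 0, 0, 0, -0.0187, -0.0272, 0.0015, 0, 0, 0, -0.0187, -0.0272, 0.0015, 0, 0, 0]

```text
clock: 5.58
eef_pos: [0.5894, 0.0043, 0.0616]
tool_rot: [0.261, 0.965, 0.0, 0.002]
ft_force: [-0.1, -0.1, -1.0]
grip_width: 0.0849
```

```bash
python3 st.py .587 .005 .003 60
```

```text
t 5.5833 j [ 0.0075  0.5337 -0.0196  1.0142 -0.0004  0.536 ] p [0.5894 0.0043 0.0616] f [-0.0601 -0.1046 -0.9544] g 0.08486968883673027 tau [ -0.189  -48.1841  22.5713]
yaw y 59.72015260982396 zaxis [ 0.0032 -0.0004 -1.    ]
shift tool [ 0.0026 -0.0007  0.0586]
az -0.004884258361685087
```

>>> apply_moves:
  plan: [0, 0, 0.02, 0, 0, 0, 0, 0, 0.04, 0, 0, 0, 0, 0, 0.057, 0, 0, 0, 0, 0, 0.0585, 0, 0, 0, 0, 0, 0.0585, 0, 0, 0]

```text
clock: 6.0
eef_pos: [0.5874, 0.0061, 0.0007]
tool_rot: [0.26, 0.966, -0.0, -0.001]
ft_force: [1.0, 0.3, 0.5]
grip_width: 0.0849
```

>>> apply_moves:
  plan: [0, 0, 0, 0, 0, 0, 0, 0, 0, 0, 0, 0, 0, 0, 0, 0, 0, 0, 0, 0, 0, 0, 0, 0, 0, 0, 0, 0, 0, 0, 0, 0, 0, 0, 0, 0]
  grip: 0.05

```text
clock: 6.5
eef_pos: [0.59, 0.0059, 0.0032]
tool_rot: [0.26, 0.966, 0.0, 0.002]
ft_force: [0.4, 0.2, 6.2]
grip_width: 0.063
```

```bash
python3 st.py .587 .005 .003 60 6; python3 -c "
import cv2
i=cv2.imread('pics/side6.png')[130:290,250:430];cv2.imwrite('pics/side6z.png',cv2.resize(i,None,fx=4,fy=3.6))"
```

```text
t 6.5 j [ 0.01    0.6008 -0.078   0.8884  0.      0.5363] p [0.59   0.0059 0.0032] f [0.3781 0.2248 6.177 ] g 0.06300060726622236 tau [ -0.2392 -45.2631  18.7703]
yaw y 59.84477219804242 zaxis [ 0.0036  0.     -1.    ]
shift tool [ 0.0021 -0.0023  0.0002]
az -0.002709236234793461
```

View pics/side6z.png

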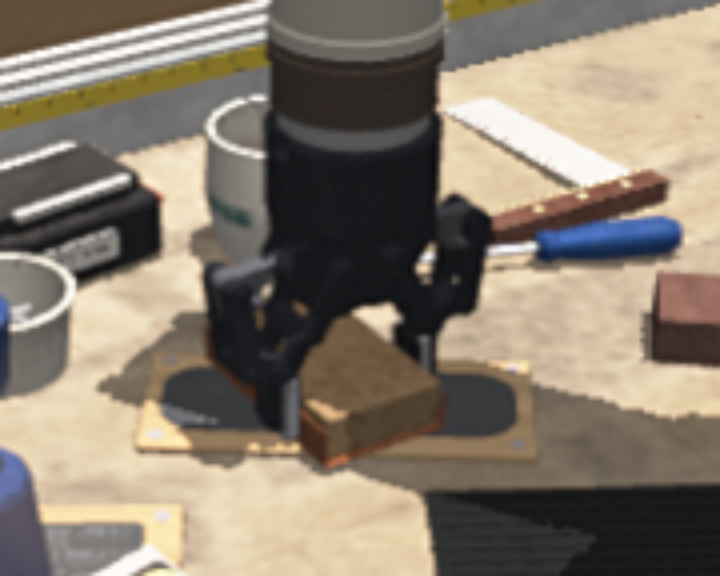

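>>> apply_moves:
  plan: [0, 0, -0.025, 0, 0, 0, 0, 0, -0.055, 0, 0, 0, 0.01, -0.004, -0.08, 0, 0, 0, 0.026, -0.011, -0.08, 0, 0, -0.118, 0.042, -0.018, -0.08, 0, 0, -0.236, 0.059, -0.024, -0.08, 0, 0, -0.354, 0.075, -0.031, -0.08, 0, 0, -0.472, 0.091, -0.038, -0.08, 0, 0, -0.59, 0.108, -0.045, -0.08, 0, 0, -0.708, 0.124, -0.052, -0.075, 0, 0, -0.826, 0.14, -0.058, -0.07, 0, 0, -0.944, 0.156, -0.065, -0.06, 0, 0, -1.061]

```text
clock: 7.6
eef_pos: [0.4208, 0.0282, 0.062]
tool_rot: [-0.267, 0.964, -0.0, 0.001]
ft_force: [0.0, 0.1, -0.8]
grip_width: 0.0635
```

```bash
python3 st.py .422 .028 .002 120.6 7
```

```text
t 7.6 j [ 0.0668  0.2482 -0.4715  0.8487  0.0001 -0.4736] p [0.4208 0.0282 0.062 ] f [ 0.0396  0.0644 -0.8312] g 0.06345724161348752 tau [ -0.4573 -32.3107  21.2405]
yaw y 120.96428889110096 zaxis [ 0.0023  0.0003 -1.    ]
shift tool [-0.0008 -0.0007  0.06  ]
az 0.006358040578150983
```

View pics/side7.png

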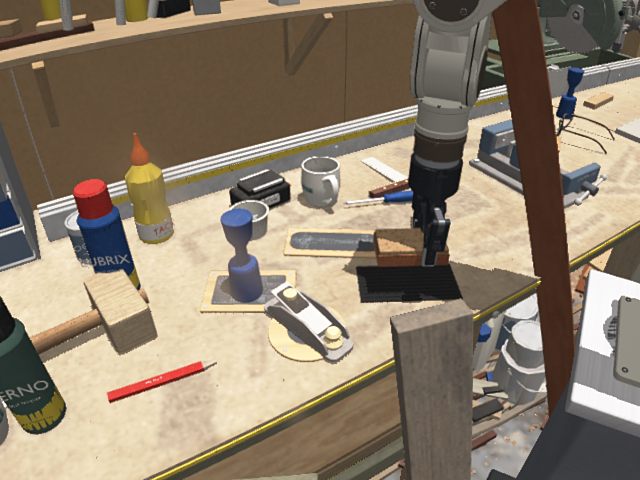

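>>> apply_moves:
  plan: [0, 0, 0.02, 0, 0, 0, 0, 0, 0.04, 0, 0, 0, 0, 0, 0.052, 0, 0, 0, 0, 0, 0.057, 0, 0, 0, 0, 0, 0.06, 0, 0, 0, 0, 0, 0.06, 0, 0, 0]

```text
clock: 8.2
eef_pos: [0.4216, 0.0279, 0.0013]
tool_rot: [-0.264, 0.965, -0.0, 0.0]
ft_force: [0.3, 0.4, -1.2]
grip_width: 0.0626
```

>>> apply_moves:
  plan: [0, 0, 0, 0, 0, 0, 0, 0, 0, 0, 0, 0, 0, 0, 0, 0, 0, 0, 0, 0, 0, 0, 0, 0, 0, 0, -0.02, 0, 0, 0, 0, 0, -0.05, 0, 0, 0, 0, 0, -0.085, 0, 0, 0, 0, 0, -0.12, 0, 0, 0]
  grip: 0.085

```text
clock: 8.87
eef_pos: [0.4201, 0.0279, 0.1226]
tool_rot: [-0.264, 0.965, 0.0, -0.001]
ft_force: [2.3, 0.3, 0.4]
grip_width: 0.0852
```

```bash
python3 st.py .535 .211 .12 76
```

```text
t 8.8667 j [ 0.0664  0.172  -0.3822  1.0177  0.     -0.4681] p [0.4201 0.0279 0.1226] f [2.2791 0.3016 0.3961] g 0.08522131668238425 tau [ -0.0002 -29.4229  19.7336]
yaw y 120.6210295633712 zaxis [-0.0012 -0.0001 -1.    ]
shift tool [-0.1922  0.099   0.0025]
az 0.7787838815105551
```

```bash
python3 - <<'E'
from h import *
np.set_printoptions(precision=4,suppress=True)
s=optics.camera("side");t=optics.camera("top")
cv2.imwrite("pics/zs8.png",cv2.resize(s["pixels"][260:370,255:365],None,fx=5.4,fy=5.4,interpolation=2)[:,:,::-1])
# knob tops
z=lambda x,y:(180+x/3.2-.3,155+y/3.2-.3)
cv2.imwrite("pics/t8.png",t["pixels"][:,:,::-1])
E
```

```text
(no output)
```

View pics/zs8.png

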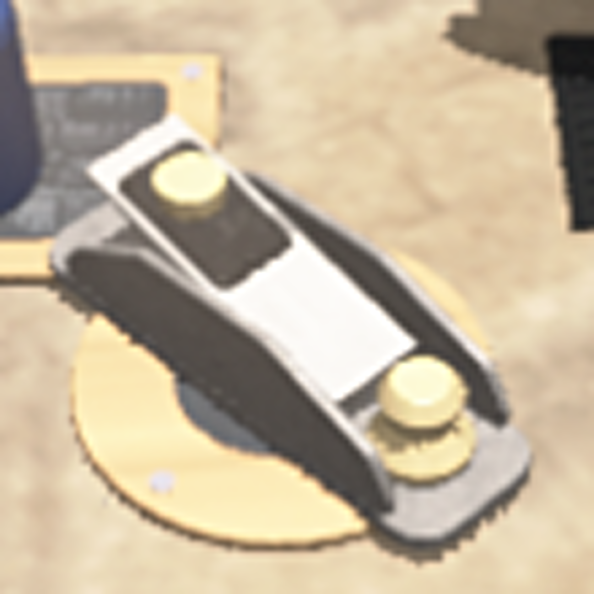

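```bash
python3 - <<'E'
from h import *
np.set_printoptions(precision=4,suppress=True)
s=optics.camera("side");t=optics.camera("top")
a=tri(t,(225,261.6),s,(290,292.5));b=tri(t,(211,317.2),s,(333,331.0));print(a,b)
d=a[0]-b[0];print(np.degrees(np.arctan2(d[1],d[0])))
zz=lambda x,y:(255+x/5.4-.4,260+y/5.4-.4)
P=onz(s,[zz(440,545),zz(528,460)],.012);print("toe",P,P.mean(0))
P=onz(s,[zz(52,262),zz(385,535)],.01);print("left edge",P)
tt=lambda x,y:(180+x/3.2-.3,155+y/3.2-.3)
print("top toe/heel mids",onz(t,[tt(95,570),tt(180,270)],.012))
E
python3 st.py .550 .207 .12 76
```

```text
(array([0.5679, 0.2023, 0.0548]), np.float64(0.00010845682227940934)) (array([0.4826, 0.2253, 0.036 ]), np.float64(0.0006608091029896712))
-15.049537706572133
toe [[0.4632 0.2533 0.012 ]
 [0.4558 0.2161 0.012 ]] [0.4595 0.2347 0.012 ]
left edge [[0.612  0.2122 0.01  ]
 [0.4782 0.2557 0.01  ]]
top toe/heel mids [[0.458  0.2314 0.012 ]
 [0.6101 0.192  0.012 ]]
t 9.0667 j [ 0.0664  0.1718 -0.3826  1.0126  0.     -0.4681] p [0.4219 0.0281 0.1226] f [-0.7966 -0.5818 -0.3472] g 0.0846106984177723 tau [ -0.0002 -32.1031  23.4733]
yaw y 120.6274654432224 zaxis [ 0.0038  0.0003 -1.    ]
shift tool [-0.2014  0.0887  0.0031]
az 0.7788962088042215
```

>>> apply_moves:
  plan: [-0.025, 0.011, -0.01, 0, 0, 0.1, -0.05, 0.022, -0.01, 0, 0, 0.2, -0.075, 0.033, -0.01, 0, 0, 0.3, -0.1, 0.044, -0.01, 0, 0, 0.4, -0.125, 0.055, -0.01, 0, 0, 0.5, -0.15, 0.067, -0.01, 0, 0, 0.6, -0.176, 0.078, 0, 0, 0, 0.7, -0.2015, 0.0893, 0.02, 0, 0, 0.796, -0.2015, 0.0893, 0.05, 0, 0, 0.796, -0.2015, 0.0893, 0.06, 0, 0, 0.796, -0.2015, 0.0893, 0.06, 0, 0, 0.796]

```text
clock: 9.98
eef_pos: [0.5441, 0.2059, 0.0558]
tool_rot: [0.13, 0.991, -0.003, -0.005]
ft_force: [-0.5, -1.3, -1.0]
grip_width: 0.0849
```

```bash
python3 st.py .5495 .2076 .006 75 9;  python3 -c "
import cv2
i=cv2.imread('pics/side9.png')[190:370,200:400];cv2.imwrite('pics/side9z.png',cv2.resize(i,None,fx=3.3,fy=3.3))"
```

```text
t 9.9833 j [ 0.3618  0.5371 -0.031   1.0147 -0.0002  0.6225] p [0.5441 0.2059 0.0558] f [-0.5362 -1.3024 -0.9717] g 0.08489266917459598 tau [  0.4523 -48.042   23.156 ]
yaw y 75.06269622896312 zaxis [-0.0112 -0.0044 -0.9999]
shift tool [-0.0052  0.0034  0.0497]
az 0.0010942556239906646
```

View pics/side9z.png

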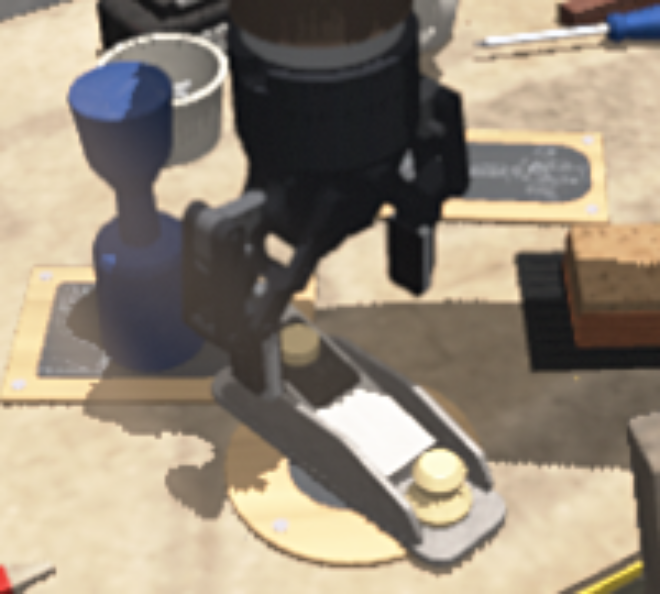

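>>> apply_moves:
  plan: [0, 0, 0.0, 0, 0, 0, 0, 0, 0.015, 0, 0, 0, 0, 0, 0.03, 0, 0, 0, 0, 0, 0.045, 0, 0, 0, 0, 0, 0.051, 0, 0, 0, 0, 0, 0.051, 0, 0, 0]

```text
clock: 10.58
eef_pos: [0.5483, 0.2068, 0.0103]
tool_rot: [0.131, 0.991, -0.0, -0.0]
ft_force: [-0.9, -0.1, 0.9]
grip_width: 0.0851
```

```bash
python3 st.py .5495 .2076 .006 75
```

```text
t 10.5833 j [ 0.3607  0.5886 -0.0783  0.9049 -0.      0.6228] p [0.5483 0.2068 0.0103] f [-0.8513 -0.0978  0.8547] g 0.08512776599066131 tau [  0.0104 -48.5707  20.9248]
yaw y 74.98271206295122 zaxis [-0.0009 -0.0004 -1.    ]
shift tool [-0.001   0.0011  0.0043]
az -0.000301731422378683
```

Good; lower 4 mm, then close.

>>> apply_moves:
  plan: [0, 0, 0.004, 0, 0, 0, 0, 0, 0.004, 0, 0, 0]

```text
clock: 10.75
eef_pos: [0.5495, 0.2076, 0.0073]
tool_rot: [0.13, 0.991, 0.0, 0.001]
ft_force: [-0.8, -0.0, -0.6]
grip_width: 0.085
```

>>> apply_moves:
  plan: [0, 0, 0, 0, 0, 0, 0, 0, 0, 0, 0, 0, 0, 0, 0, 0, 0, 0, 0, 0, 0, 0, 0, 0, 0, 0, 0, 0, 0, 0, 0, 0, 0, 0, 0, 0, 0, 0, 0, 0, 0, 0, 0, 0, 0, 0, 0, 0]
  grip: 0.03

```text
clock: 11.42
eef_pos: [0.5495, 0.2082, 0.0072]
tool_rot: [0.13, 0.991, 0.001, 0.001]
ft_force: [-0.6, 0.5, 5.9]
grip_width: 0.0478
```

```bash
python3 st.py .5495 .2076 .006 75 10;  python3 -c "
import cv2
i=cv2.imread('pics/side10.png')[190:370,200:400];cv2.imwrite('pics/side10z.png',cv2.resize(i,None,fx=3.3,fy=3.3))"
```

```text
t 11.4167 j [ 0.3618  0.593  -0.0799  0.8959  0.0006  0.623 ] p [0.5495 0.2082 0.0072] f [-0.5733  0.5351  5.8562] g 0.047788820631274154 tau [ -0.9431 -45.3202  18.7447]
yaw y 75.03544579270499 zaxis [ 0.0017  0.0013 -1.    ]
shift tool [-0.0002 -0.0005  0.0012]
az 0.000618645788681475
```

View pics/side10z.png

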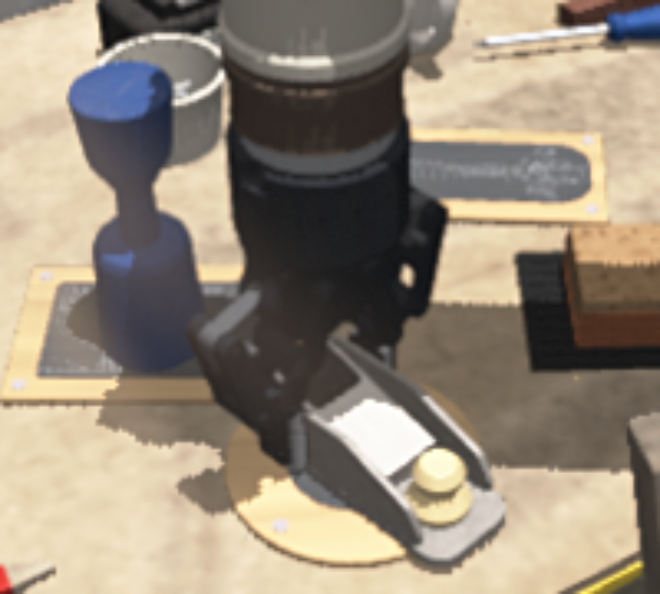

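>>> apply_moves:
  plan: [0, 0, -0.025, 0, 0, 0, 0, 0, -0.055, 0, 0, 0, 0, 0, -0.08, 0, 0, 0, -0.01, -0.0385, -0.08, 0, 0, 0, -0.0206, -0.0773, -0.08, 0, 0, 0, -0.033, -0.09, -0.08, 0, 0, -0.1022, -0.0454, -0.1026, -0.08, 0, 0, -0.2045, -0.0578, -0.1153, -0.08, 0, 0, -0.3067, -0.0702, -0.1279, -0.08, 0, 0, -0.409, -0.0826, -0.1406, -0.08, 0, 0, -0.5112, -0.095, -0.1532, -0.075, 0, 0, -0.6135, -0.1074, -0.1659, -0.07, 0, 0, -0.715]

```text
clock: 12.52
eef_pos: [0.608, 0.0183, 0.0737]
tool_rot: [-0.227, 0.974, 0.0, -0.003]
ft_force: [0.3, -0.1, -7.7]
grip_width: 0.0476
```

>>> apply_moves:
  plan: [0, 0, 0, 0, 0, 0, 0, 0, 0, 0, 0, 0]

```text
clock: 12.68
eef_pos: [0.6074, 0.0182, 0.0732]
tool_rot: [-0.223, 0.975, 0.001, -0.003]
ft_force: [-0.2, -0.0, -8.0]
grip_width: 0.0473
```

```bash
python3 st.py .6105 .0046 .0072 116 11
```

```text
t 12.6833 j [ 0.03    0.5617  0.0631  1.0786 -0.     -0.4207] p [0.6074 0.0182 0.0732] f [-0.1685 -0.05   -7.9692] g 0.047308561928892275 tau [ -0.9593 -54.2438  26.0172]
yaw y 115.82627781725111 zaxis [-0.0064 -0.0002 -1.    ]
shift tool [ 0.0028 -0.0138  0.0659]
az -0.0030320240727194155
```

View pics/side11.png

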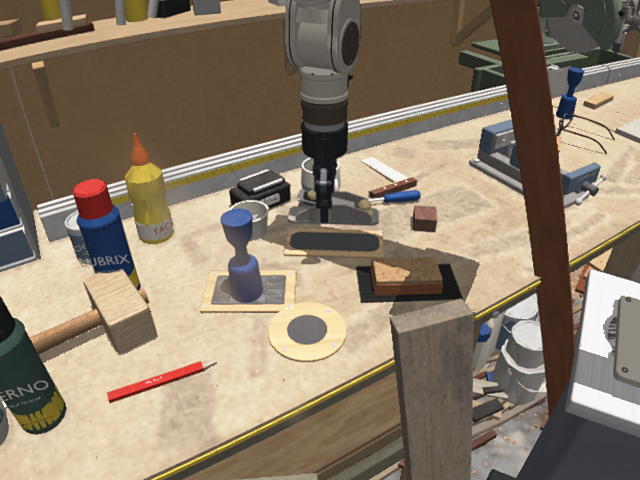

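View pics/top11.png

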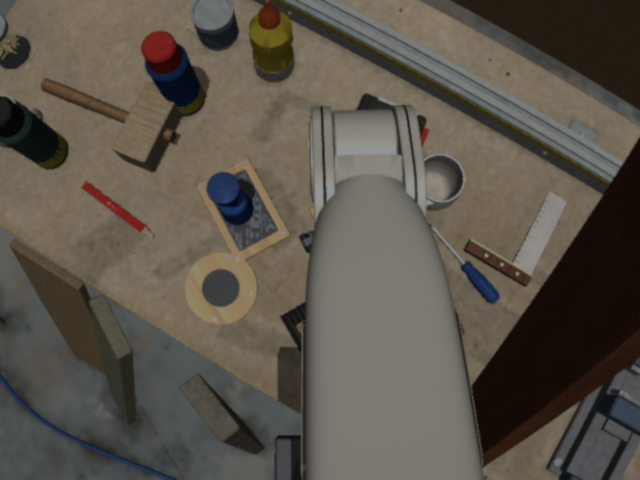

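>>> apply_moves:
  plan: [0.001, -0.005, 0.015, 0, 0, 0, 0.002, -0.01, 0.03, 0, 0, 0, 0.0028, -0.0138, 0.045, 0, 0, 0, 0.0028, -0.0138, 0.05, 0, 0, 0, 0.0028, -0.0138, 0.05, 0, 0, 0]

```text
clock: 13.2
eef_pos: [0.6107, 0.0066, 0.0241]
tool_rot: [-0.225, 0.974, 0.001, -0.003]
ft_force: [-0.0, 0.9, -7.5]
grip_width: 0.0479
```

```bash
python3 st.py .6105 .0046 .0072 116 12
```

```text
t 13.2 j [ 0.0106  0.6165  0.0172  0.9769  0.0004 -0.4435] p [0.6107 0.0066 0.0241] f [-0.0129  0.9062 -7.4797] g 0.04790415726857845 tau [ -0.3349 -55.5414  24.6451]
yaw y 116.01761674316225 zaxis [-0.0054  0.0003 -1.    ]
shift tool [ 0.001  -0.0018  0.0169]
az 0.00030747017165946465
```

```bash
python3 -c "
import cv2
i=cv2.imread('pics/side12.png')[170:270,270:410];cv2.imwrite('pics/side12z.png',cv2.resize(i,None,fx=5,fy=5,interpolation=2))"
```

```text
(no output)
```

View pics/side12z.png

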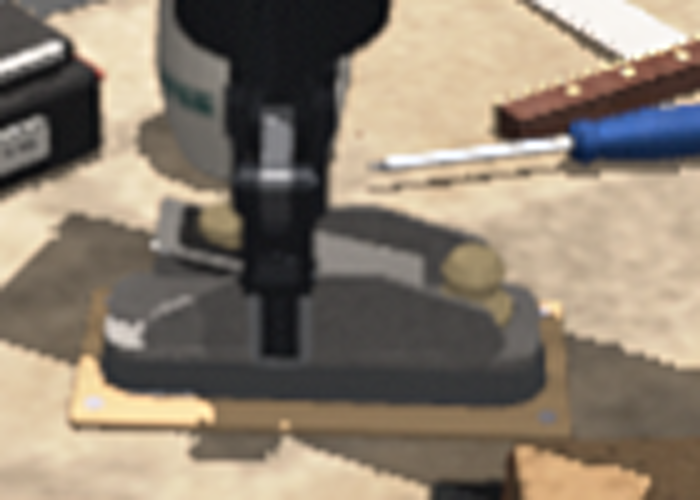

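>>> apply_moves:
  plan: [0, -0.001, 0.007, 0, 0, 0, 0.001, -0.0018, 0.012, 0, 0, 0, 0.001, -0.0018, 0.016, 0, 0, 0, 0.001, -0.0018, 0.017, 0, 0, 0, 0.001, -0.0018, 0.017, 0, 0, 0]

```text
clock: 13.72
eef_pos: [0.6125, 0.0038, 0.0087]
tool_rot: [-0.225, 0.974, 0.0, -0.001]
ft_force: [0.4, 1.4, -7.4]
grip_width: 0.0481
```

```bash
python3 st.py .6105 .0046 .0072 116 13;python3 -c "
import cv2
i=cv2.imread('pics/side13.png')[170:270,270:410];cv2.imwrite('pics/side13z.png',cv2.resize(i,None,fx=5,fy=5,interpolation=2))"
```

```text
t 13.7167 j [ 0.0061  0.6341  0.003   0.941   0.0001 -0.4474] p [0.6125 0.0038 0.0087] f [ 0.4223  1.3602 -7.4428] g 0.0480806022251268 tau [  0.0088 -55.4926  23.5997]
yaw y 115.98359970140204 zaxis [-0.0013  0.0001 -1.    ]
shift tool [0.0014 0.0016 0.0015]
az -0.00028623920884457486
```

View pics/side13z.png

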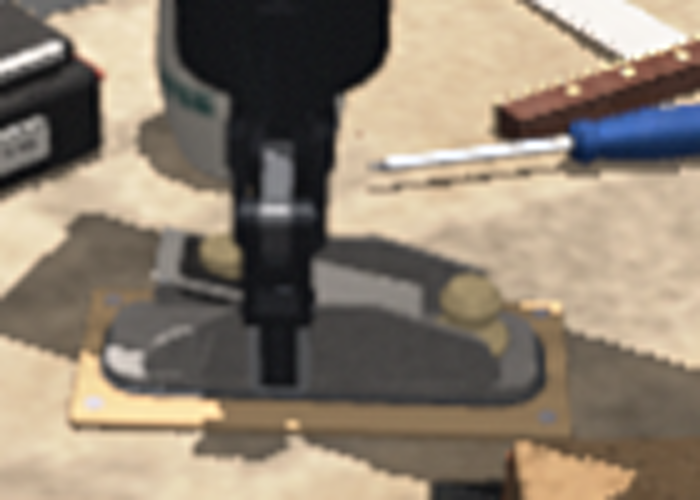

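>>> apply_moves:
  plan: [0.001, 0.001, 0.0015, 0, 0, 0, 0.001, 0.001, 0.0025, 0, 0, 0, 0.001, 0.001, 0.003, 0, 0, 0]

```text
clock: 14.07
eef_pos: [0.6118, 0.0043, 0.0073]
tool_rot: [-0.225, 0.974, 0.0, 0.0]
ft_force: [-3.2, -0.9, 2.3]
grip_width: 0.0476
```

>>> apply_moves:
  plan: [0, 0, 0, 0, 0, 0, 0, 0, 0, 0, 0, 0, 0, 0, 0, 0, 0, 0, 0, 0, 0, 0, 0, 0, 0, 0, 0, 0, 0, 0, 0, 0, -0.01, 0, 0, 0, 0, 0, -0.025, 0, 0, 0, 0, 0, -0.05, 0, 0, 0, 0, 0, -0.08, 0, 0, 0, 0, 0, -0.11, 0, 0, 0]
  grip: 0.075

```text
clock: 14.9
eef_pos: [0.6112, 0.0042, 0.1177]
tool_rot: [-0.225, 0.974, 0.0, -0.001]
ft_force: [0.3, -0.2, 0.5]
grip_width: 0.0747
```

```bash
python3 st.py .6574 .196 .2 116 14
```

```text
t 14.9 j [ 0.0069  0.5264  0.1275  1.1729 -0.     -0.4466] p [0.6112 0.0042 0.1177] f [ 0.3028 -0.2436  0.4863] g 0.07467029893853717 tau [  0.0003 -47.7979  22.0587]
yaw y 115.98724324021012 zaxis [-0.001 -0.    -1.   ]
shift tool [-0.1255  0.1522 -0.0824]
az -0.00022264746021943184
```

View pics/side14.png

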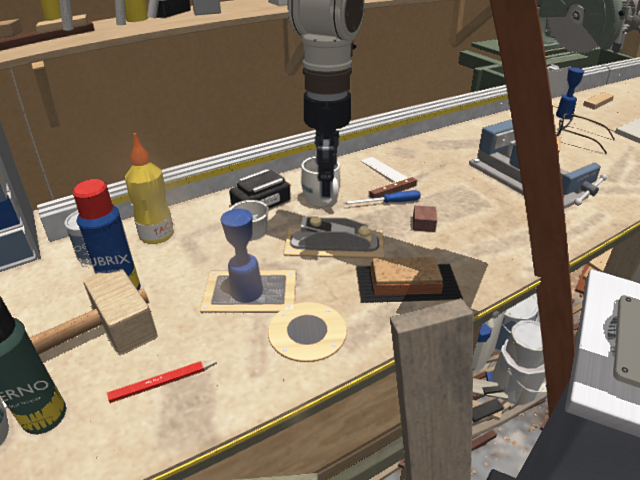

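>>> apply_moves:
  plan: [0, 0, -0.03, 0, 0, 0, 0, 0, -0.06, 0, 0, 0, -0.02, 0.024, -0.08, 0, 0, 0, -0.04, 0.05, -0.08, 0, 0, 0, -0.062, 0.076, -0.08, 0, 0, 0, -0.084, 0.102, -0.08, 0, 0, 0, -0.106, 0.128, -0.08, 0, 0, 0, -0.1255, 0.1522, -0.08, 0, 0, 0, -0.1255, 0.1522, -0.08, 0, 0, 0, -0.1255, 0.1522, -0.08, 0, 0, 0]
  grip: 0.085

```text
clock: 15.83
eef_pos: [0.6575, 0.1981, 0.1956]
tool_rot: [-0.227, 0.974, -0.0, -0.0]
ft_force: [0.1, 0.0, -0.2]
grip_width: 0.085
```

```bash
python3 st.py .6574 .196 .12 116 15; python3 - <<'E'
from h import *
i=cv2.imread("pics/side15.png")[100:300,190:390];cv2.imwrite("pics/side15z.png",cv2.resize(i,None,fx=3,fy=3))
s=optics.camera("side")
c=proj(s,[.6574,.196,.162]);print(c)
E
```

```text
t 15.8333 j [ 0.2928  0.6461  0.5386  1.4641 -0.0002 -0.1643] p [0.6575 0.1981 0.1956] f [ 0.1154  0.0245 -0.2294] g 0.08503447097986955 tau [  1.5092 -55.7166  26.2109]
yaw y 116.18709205449761 zaxis [-0.0007 -0.0005 -1.    ]
shift tool [ 0.0009 -0.0019  0.0756]
az 0.0032653723553039875
[[236.98512954 215.42577423]]
```

View pics/side15z.png

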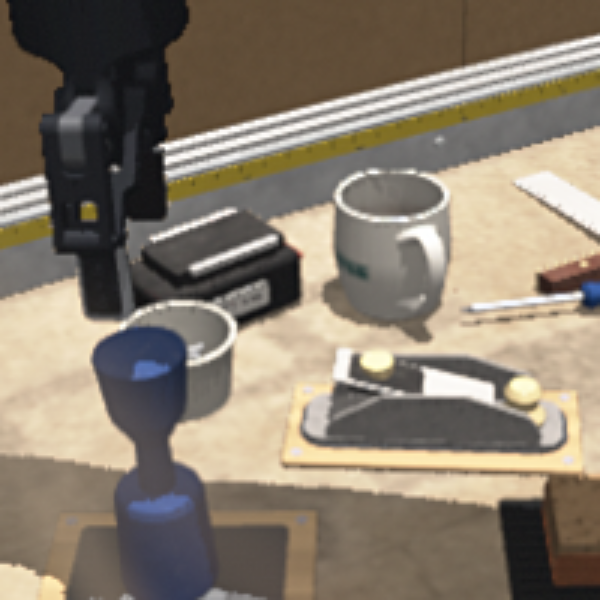

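View pics/top15.png

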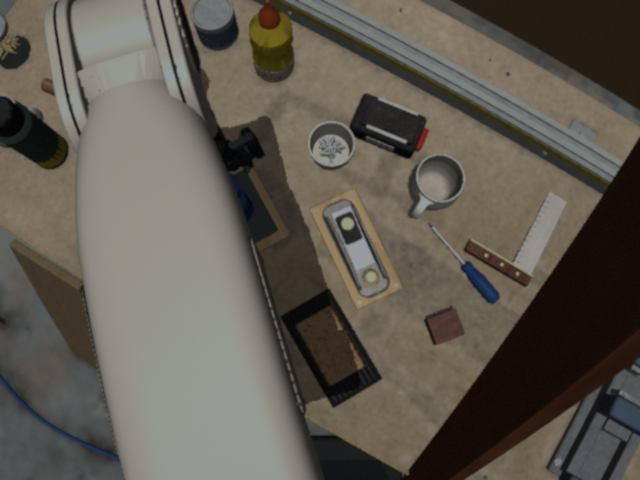

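>>> apply_moves:
  plan: [0, -0.001, 0.02, 0, 0, 0, 0, -0.002, 0.04, 0, 0, 0, 0, -0.002, 0.06, 0, 0, 0, 0, -0.002, 0.073, 0, 0, 0, 0, -0.002, 0.075, 0, 0, 0, 0, -0.002, 0.075, 0, 0, 0]

```text
clock: 16.48
eef_pos: [0.658, 0.1925, 0.1206]
tool_rot: [-0.224, 0.975, -0.0, -0.001]
ft_force: [0.2, 0.0, 0.3]
grip_width: 0.0848
```

>>> apply_moves:
  plan: [0, 0, 0, 0, 0, 0, 0, 0, 0, 0, 0, 0, 0, 0, 0, 0, 0, 0, 0, 0, 0, 0, 0, 0, 0, 0, 0, 0, 0, 0, 0, 0, 0, 0, 0, 0, 0, 0, 0, 0, 0, 0, 0, 0, 0, 0, 0, 0]
  grip: 0.03

```text
clock: 17.15
eef_pos: [0.6598, 0.1944, 0.1234]
tool_rot: [-0.225, 0.974, -0.0, 0.002]
ft_force: [-0.2, -0.6, 5.4]
grip_width: 0.044
```

```bash
python3 st.py .6574 .196 .12 116 16; python3 - <<'E'
from h import *
i=cv2.imread("pics/side16.png")[130:330,190:330];cv2.imwrite("pics/side16z.png",cv2.resize(i,None,fx=3,fy=3))
E
```

```text
t 17.15 j [ 0.2867  0.6729  0.3988  1.2931 -0.0004 -0.1668] p [0.6598 0.1944 0.1234] f [-0.1657 -0.635   5.386 ] g 0.04396338790232611 tau [  0.5029 -52.2943  22.9308]
yaw y 115.98861150279429 zaxis [ 0.0036  0.0007 -1.    ]
shift tool [0.0015 0.0025 0.0034]
az -0.0001987667730939007
```

View pics/side16z.png

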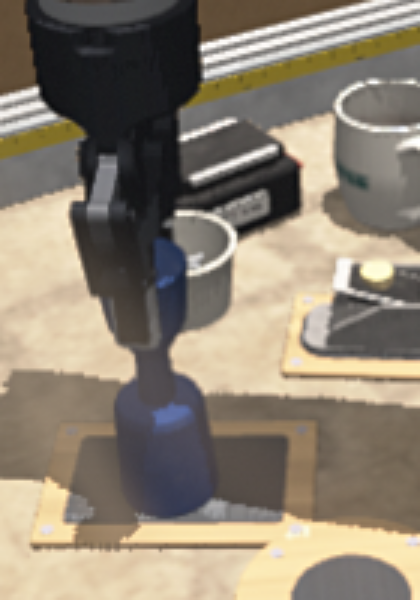

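>>> apply_moves:
  plan: [0, 0, -0.015, 0, 0, 0, 0, 0, -0.035, 0, 0, 0, 0.01, 0.007, -0.05, 0, 0, 0, 0.025, 0.018, -0.05, 0, 0, 0, 0.042, 0.03, -0.05, 0, 0, 0, 0.06, 0.0435, -0.05, 0, 0, 0, 0.078, 0.0565, -0.05, 0, 0, 0, 0.093, 0.067, -0.05, 0, 0, 0, 0.103, 0.0745, -0.045, 0, 0, 0, 0.1059, 0.0767, -0.035, 0, 0, 0, 0.1059, 0.0767, -0.025, 0, 0, 0, 0.1059, 0.0767, -0.02, 0, 0, 0]

```text
clock: 18.25
eef_pos: [0.529, 0.2166, 0.1398]
tool_rot: [-0.225, 0.974, -0.0, -0.001]
ft_force: [-0.3, -0.5, -1.7]
grip_width: 0.0443
```

>>> apply_moves:
  plan: [0, 0, 0, 0, 0, 0, 0, 0, 0, 0, 0, 0]

```text
clock: 18.42
eef_pos: [0.53, 0.2165, 0.1406]
tool_rot: [-0.225, 0.974, -0.0, -0.001]
ft_force: [0.5, 0.1, -0.5]
grip_width: 0.0442
```

```bash
python3 st.py .531 .217 .1234 116 17; python3 - <<'E'
from h import *
i=cv2.imread("pics/side17.png")[150:380,200:370];cv2.imwrite("pics/side17z.png",cv2.resize(i,None,fx=2.6,fy=2.6))
E
```

```text
t 18.4167 j [ 0.3879  0.4361  0.0436  1.1796 -0.0001 -0.0654] p [0.53   0.2165 0.1406] f [ 0.497   0.0705 -0.5334] g 0.044156934735976754 tau [  0.119  -45.5908  24.0484]
yaw y 115.9682863920593 zaxis [-0.0011 -0.0005 -1.    ]
shift tool [-0.0011 -0.      0.0172]
az -0.0005535068762518704
```

View pics/side17z.png

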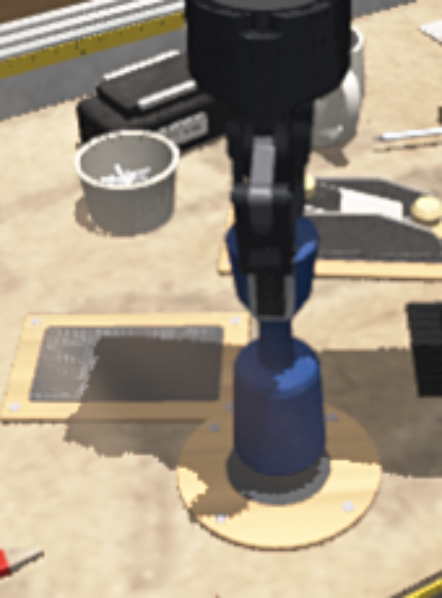

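>>> apply_moves:
  plan: [0, 0, 0.005, 0, 0, 0, 0, 0, 0.01, 0, 0, 0, -0.001, 0, 0.014, 0, 0, 0, -0.001, 0, 0.017, 0, 0, 0, -0.001, 0, 0.018, 0, 0, 0, -0.001, 0, 0.018, 0, 0, 0]

```text
clock: 19.02
eef_pos: [0.531, 0.2172, 0.1234]
tool_rot: [-0.225, 0.974, 0.0, 0.0]
ft_force: [-0.1, 0.3, -0.3]
grip_width: 0.0439
```

```bash
python3 st.py .531 .217 .1234 116 18; python3 - <<'E'
from h import *
i=cv2.imread("pics/side18.png")[150:380,200:370];cv2.imwrite("pics/side18z.png",cv2.resize(i,None,fx=2.6,fy=2.6))
E
```

```text
t 19.0167 j [ 0.3884  0.4503  0.0185  1.1387 -0.     -0.0651] p [0.531  0.2172 0.1234] f [-0.146   0.2982 -0.2798] g 0.043937158202396395 tau [  0.0461 -45.7085  23.9178]
yaw y 115.98417447415054 zaxis [ 0.0003  0.0001 -1.    ]
shift tool [ 0.0001 -0.0002 -0.    ]
az -0.00027620753193263395
```

View pics/side18z.png

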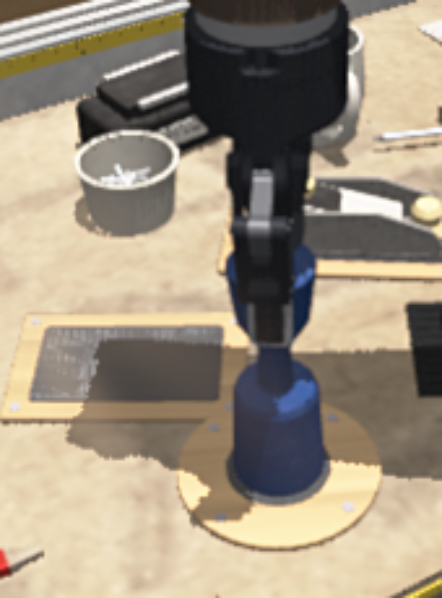

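>>> apply_moves:
  plan: [0, 0, 0.001, 0, 0, 0, 0, 0, 0.0015, 0, 0, 0, 0, 0, 0.0015, 0, 0, 0]

```text
clock: 19.37
eef_pos: [0.5317, 0.2175, 0.1233]
tool_rot: [-0.225, 0.974, 0.0, 0.001]
ft_force: [-0.8, -1.8, 6.1]
grip_width: 0.0442
```

>>> apply_moves:
  plan: [0, 0, 0, 0, 0, 0, 0, 0, 0, 0, 0, 0, 0, 0, 0, 0, 0, 0, 0, 0, 0, 0, 0, 0, 0, 0, 0, 0, 0, 0, 0, 0, 0, 0, 0, 0, 0, 0, -0.02, 0, 0, 0, 0, 0, -0.045, 0, 0, 0, 0, 0, -0.07, 0, 0, 0, 0, 0, -0.09, 0, 0, 0, 0, 0, -0.09, 0, 0, 0]
  grip: 0.085

```text
clock: 20.28
eef_pos: [0.5332, 0.2182, 0.2169]
tool_rot: [-0.225, 0.974, 0.001, 0.004]
ft_force: [1.0, -0.1, 0.8]
grip_width: 0.0848
```

```bash
python3 st.py .422 .028 .09 120.6 19
```

```text
t 20.2833 j [ 0.3884  0.3917  0.1788  1.349   0.     -0.0651] p [0.5332 0.2182 0.2169] f [ 1.0044 -0.0669  0.7796] g 0.08481900604476614 tau [ -0.001  -42.0992  23.6855]
yaw y 115.98762305791445 zaxis [ 0.0082  0.0033 -1.    ]
shift tool [ 0.1844 -0.1222  0.1253]
az -0.0805011639824606
```

View pics/side19.png

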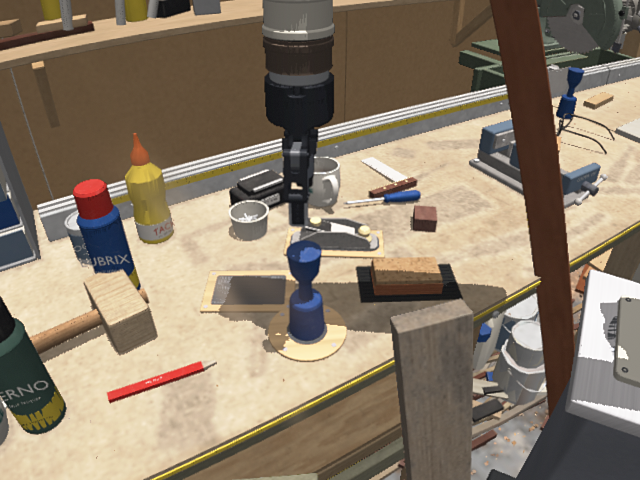

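```bash
python3 - <<'E'
from h import *
i=cv2.imread("pics/side19.png")[245:305,350:470];cv2.imwrite("pics/a.png",cv2.resize(i,None,fx=6,fy=6,interpolation=2))
i=cv2.imread("pics/top15.png")[280:410,270:390];cv2.imwrite("pics/b.png",np.clip(1.6*cv2.resize(i,None,fx=4.5,fy=4.5,interpolation=2).astype(float),0,255))
E
```

```text
[ WARN:0@0.515] global loadsave.cpp:1063 imwrite_ Unsupported depth image for selected encoder is fallbacked to CV_8U.
```

View pics/a.png

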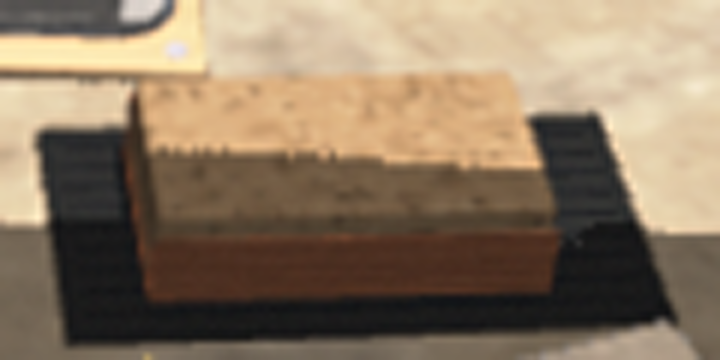

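View pics/b.png

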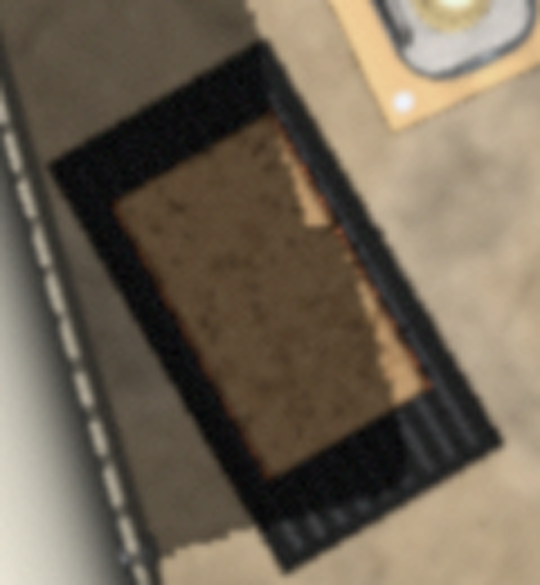

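```bash
python3 - <<'E'
from h import *
np.set_printoptions(precision=4,suppress=True)
s=optics.camera("side");t=optics.camera("top")
P=onz(t,[(270+x/4.5-.4,280+y/4.5-.4) for x,y in[(115,203),(270,113),(430,385),(267,477)]],.033)
d=P[1]-P[2];print(P[:,:2].mean(0),np.degrees(np.arctan2(d[1],d[0])))
# side: bottom front edge and top-back edge
P=onz(s,[(350+x/6-.4,245+y/6-.4) for x,y in[(135,85),(510,72),(555,220),(160,228)]],.033)
d=P[0]-P[1];print(P,P[:,:2].mean(0),np.degrees(np.arctan2(d[1],d[0])))
E
python3 st.py .422 .028 .06 120.6
```

```text
[0.4409 0.0394] 30.59899995254926
[[ 0.5023  0.0434  0.033 ]
 [ 0.4095 -0.013   0.033 ]
 [ 0.3784  0.0435  0.033 ]
 [ 0.4716  0.0966  0.033 ]] [0.4404 0.0426] 31.27183846919489
t 20.4833 j [ 0.3884  0.3964  0.1696  1.346   0.     -0.0651] p [0.5301 0.217  0.2106] f [-0.5982 -0.5307  0.3111] g 0.08526483381078388 tau [  0.0012 -45.5907  25.942 ]
yaw y 115.9874420866732 zaxis [-0.0019 -0.0008 -1.    ]
shift tool [ 0.1797 -0.1225  0.151 ]
az -0.08050432252647183
```

>>> apply_moves:
  plan: [0.02, -0.014, 0, 0, 0, 0, 0.05, -0.036, 0, 0, 0, 0, 0.08, -0.057, 0, 0, 0, -0.02, 0.11, -0.079, 0.01, 0, 0, -0.04, 0.14, -0.1, 0.035, 0, 0, -0.06, 0.16, -0.114, 0.065, 0, 0, -0.084, 0.1674, -0.1198, 0.095, 0, 0, -0.084, 0.1674, -0.1198, 0.125, 0, 0, -0.084, 0.1674, -0.1198, 0.14, 0, 0, -0.084, 0.1674, -0.1198, 0.14, 0, 0, -0.084, 0.1674, -0.1198, 0.14, 0, 0, -0.084]

```text
clock: 21.4
eef_pos: [0.4311, 0.036, 0.0704]
tool_rot: [-0.265, 0.964, 0.0, -0.002]
ft_force: [0.2, 0.1, 0.2]
grip_width: 0.0853
```

```bash
python3 st.py .432 .036 .001 120.8
```

```text
t 21.4 j [ 0.0832  0.2598 -0.4274  0.8881  0.     -0.4542] p [0.4311 0.036  0.0704] f [0.1993 0.1233 0.1542] g 0.08534157142389114 tau [ -0.148  -32.1891  19.2134]
yaw y 120.78932897217283 zaxis [-0.0044 -0.0004 -1.    ]
shift tool [-0.0011 -0.0006  0.0694]
az -0.00018624457015608778
```

>>> apply_moves:
  plan: [0, 0, 0.02, 0, 0, 0, 0, 0, 0.04, 0, 0, 0, -0.001, 0, 0.06, 0, 0, 0, -0.001, 0, 0.068, 0, 0, 0, -0.001, 0, 0.069, 0, 0, 0, -0.001, 0, 0.069, 0, 0, 0]

```text
clock: 21.9
eef_pos: [0.4342, 0.0369, 0.0034]
tool_rot: [-0.266, 0.964, -0.0, 0.0]
ft_force: [-0.5, -1.4, -0.2]
grip_width: 0.0848
```

>>> apply_moves:
  plan: [0, 0, 0, 0, 0, 0, 0, 0, 0, 0, 0, 0, 0, 0, 0, 0, 0, 0, 0, 0, 0, 0, 0, 0, 0, 0, 0, 0, 0, 0, 0, 0, 0, 0, 0, 0]
  grip: 0.05

```text
clock: 22.4
eef_pos: [0.4352, 0.0368, 0.0044]
tool_rot: [-0.266, 0.964, -0.0, 0.002]
ft_force: [-0.3, -0.5, 6.6]
grip_width: 0.0629
```

```bash
python3 st.py .56 .08 .1 119.5
```

```text
t 22.4 j [ 0.0843  0.3631 -0.5012  0.703   0.     -0.4532] p [0.4352 0.0368 0.0044] f [-0.3421 -0.5367  6.567 ] g 0.06294830563194156 tau [  0.0671 -32.6794  16.1257]
yaw y 120.79593126479442 zaxis [ 0.0035  0.0003 -1.    ]
shift tool [-0.1296 -0.0269 -0.0951]
az 0.022618267450197082
```

>>> apply_moves:
  plan: [0, 0, -0.03, 0, 0, 0, 0, 0, -0.065, 0, 0, 0, -0.01, -0.002, -0.095, 0, 0, 0, -0.04, -0.008, -0.1, 0, 0, 0, -0.07, -0.014, -0.1, 0, 0, 0, -0.1, -0.021, -0.1, 0, 0, 0.005, -0.1296, -0.0269, -0.1, 0, 0, 0.01, -0.157, -0.02, -0.1, 0, 0, 0.015, -0.184, -0.012, -0.1, 0, 0, 0.02, -0.212, -0.004, -0.095, 0, 0, 0.0226, -0.238, 0.004, -0.085, 0, 0, 0.0226, -0.2616, 0.0115, -0.075, 0, 0, 0.0226]

```text
clock: 23.4
eef_pos: [0.654, 0.1819, 0.0784]
tool_rot: [-0.255, 0.967, 0.0, 0.001]
ft_force: [0.3, -0.5, -2.2]
grip_width: 0.0624
```

>>> apply_moves:
  plan: [0, 0, 0.01, 0, 0, 0, 0, 0, 0.02, 0, 0, 0, 0, 0, 0.03, 0, 0, 0, 0, 0, 0.03, 0, 0, 0, 0, 0, 0.03, 0, 0, 0]

```text
clock: 23.82
eef_pos: [0.6512, 0.1793, 0.0471]
tool_rot: [-0.254, 0.967, -0.0, -0.001]
ft_force: [0.5, -0.3, -1.4]
grip_width: 0.0624
```

```bash
python3 st.py .654 .1806 .0075 119.7 20; python3 - <<'E'
from h import *
i=cv2.imread("pics/side20.png")[170:370,190:370];cv2.imwrite("pics/side20z.png",cv2.resize(i,None,fx=3,fy=3))
E
```

```text
t 23.8167 j [ 0.2688  0.7079  0.2567  1.1222 -0.0002 -0.2452] p [0.6512 0.1793 0.0471] f [ 0.5499 -0.2536 -1.3815] g 0.06240107077099549 tau [  0.2255 -55.9727  23.4752]
yaw y 119.44722145940906 zaxis [-0.0025 -0.0009 -1.    ]
shift tool [-0.0032 -0.0003  0.0396]
az -0.004411817811698008
```

View pics/side20z.png

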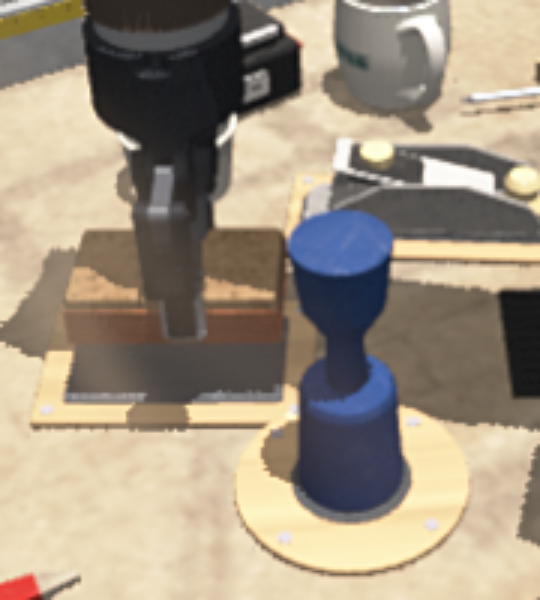

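>>> apply_moves:
  plan: [0, 0, 0.012, 0, 0, 0, -0.002, 0, 0.024, 0, 0, 0, -0.002, 0, 0.032, 0, 0, 0, -0.002, 0, 0.037, 0, 0, 0, -0.002, 0, 0.039, 0, 0, 0, -0.002, 0, 0.039, 0, 0, 0]

```text
clock: 24.42
eef_pos: [0.6537, 0.1814, 0.0081]
tool_rot: [-0.255, 0.967, -0.0, -0.001]
ft_force: [0.3, 0.1, -1.2]
grip_width: 0.0627
```

```bash
python3 st.py .654 .1806 .0075 119.7 21; python3 - <<'E'
from h import *
i=cv2.imread("pics/side21.png")[170:370,190:370];cv2.imwrite("pics/side21z.png",cv2.resize(i,None,fx=3,fy=3))
E
```

```text
t 24.4167 j [ 0.2707  0.7493  0.2255  1.0483 -0.     -0.2444] p [0.6537 0.1814 0.0081] f [ 0.2532  0.0529 -1.1781] g 0.06268052359989273 tau [ -0.0147 -57.3777  22.906 ]
yaw y 119.50910616035016 zaxis [-0.0012 -0.0004 -1.    ]
shift tool [ 0.0001 -0.0008  0.0006]
az -0.0033317260236639056
```

View pics/side21z.png

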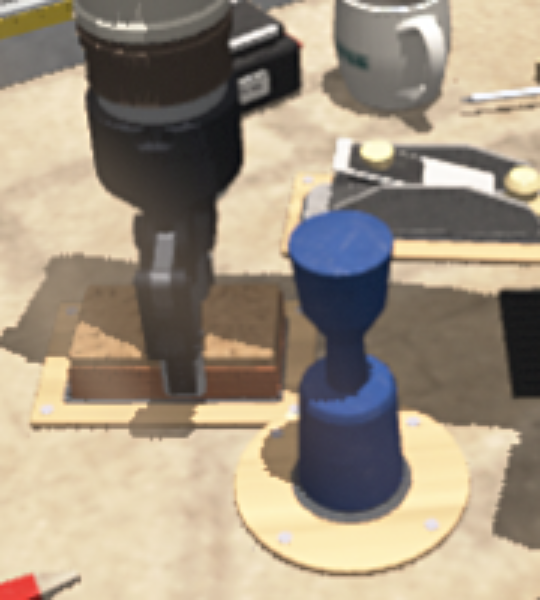

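Seated over the outline; lower a millimetre, release, rise.

>>> apply_moves:
  plan: [0, 0, 0.001, 0, 0, 0, 0, 0, 0.0015, 0, 0, 0, 0, 0, 0.0015, 0, 0, 0]

```text
clock: 24.77
eef_pos: [0.6545, 0.1816, 0.0076]
tool_rot: [-0.255, 0.967, 0.0, 0.0]
ft_force: [-0.5, -0.1, -0.2]
grip_width: 0.0629
```

>>> apply_moves:
  plan: [0, 0, 0, 0, 0, 0, 0, 0, 0, 0, 0, 0, 0, 0, 0, 0, 0, 0, 0, 0, 0, 0, 0, 0, 0, 0, 0, 0, 0, 0, 0, 0, -0.015, 0, 0, 0, 0, 0, -0.04, 0, 0, 0, 0, 0, -0.075, 0, 0, 0, 0, 0, -0.11, 0, 0, 0, 0, 0, -0.15, 0, 0, 0, 0, 0, -0.19, 0, 0, 0, 0, 0, -0.19, 0, 0, 0]
  grip: 0.085

```text
clock: 25.77
eef_pos: [0.6585, 0.1827, 0.2084]
tool_rot: [-0.255, 0.967, 0.0, 0.009]
ft_force: [0.7, 0.2, 2.2]
grip_width: 0.0849
```

```bash
python3 st.py .42 .03 .3 119.7 22
```

```text
t 25.7667 j [ 0.2706  0.6183  0.5226  1.4578  0.     -0.2444] p [0.6585 0.1827 0.2084] f [0.6532 0.2218 2.2151] g 0.08494528205470663 tau [  0.0004 -46.1073  21.2983]
yaw y 119.50607248951536 zaxis [ 0.0167  0.0046 -0.9999]
shift tool [ 0.2811 -0.0158 -0.0963]
az -0.0033846735681528207
```

View pics/side22.png

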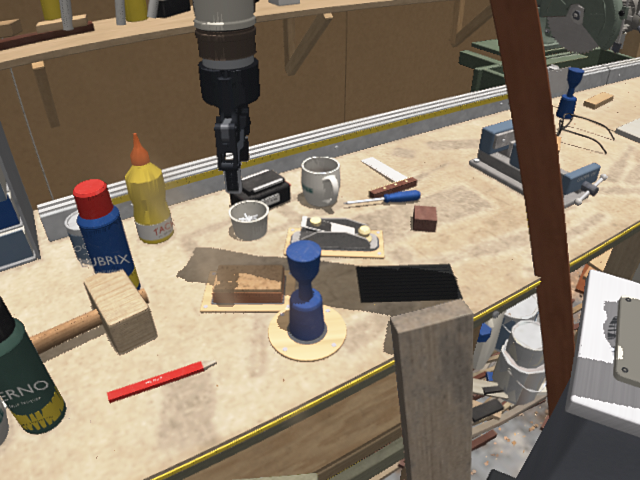

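>>> apply_moves:
  plan: [0, 0, -0.03, 0, 0, 0, 0.03, 0.008, -0.055, 0, 0, 0, 0.065, 0.017, -0.075, 0, 0, 0, 0.1, 0.026, -0.1, 0, 0, 0, 0.135, 0.035, -0.12, 0, 0, 0, 0.17, 0.044, -0.14, 0, 0, 0, 0.205, 0.053, -0.16, 0, 0, 0, 0.24, 0.062, -0.18, 0, 0, 0, 0.275, 0.07, -0.2, 0, 0, 0, 0.31, 0.08, -0.22, 0, 0, 0, 0.345, 0.089, -0.235, 0, 0, 0, 0.38, 0.098, -0.24, 0, 0, 0]

```text
clock: 26.87
eef_pos: [0.2737, 0.0792, 0.4379]
tool_rot: [-0.255, 0.967, 0.0, 0.0]
ft_force: [0.3, 0.3, 0.8]
grip_width: 0.0848
```

```bash
python3 st.py .42 .03 .3 119.7 23; python3 - <<'E'
from h import *
i=cv2.imread("pics/top23.png")[140:420,170:450];cv2.imwrite("pics/top23z.png",np.clip(1.5*cv2.resize(i,None,fx=2.1,fy=2.1,interpolation=2).astype(float),0,255).astype(np.uint8))
i=cv2.imread("pics/side23.png")[180:380,180:420];cv2.imwrite("pics/side23z.png",cv2.resize(i,None,fx=3,fy=3,interpolation=2))
E
```

```text
t 26.8667 j [ 0.2817 -0.1813  0.1015  1.8529  0.     -0.2333] p [0.2737 0.0792 0.4379] f [0.274  0.3208 0.8133] g 0.08477479974164646 tau [ -0.1388 -11.5681  24.8846]
yaw y 119.50625676211794 zaxis [ 0.0006  0.0002 -1.    ]
shift tool [-0.103  -0.1148  0.138 ]
az -0.003381457404516557
```

View pics/top23z.png

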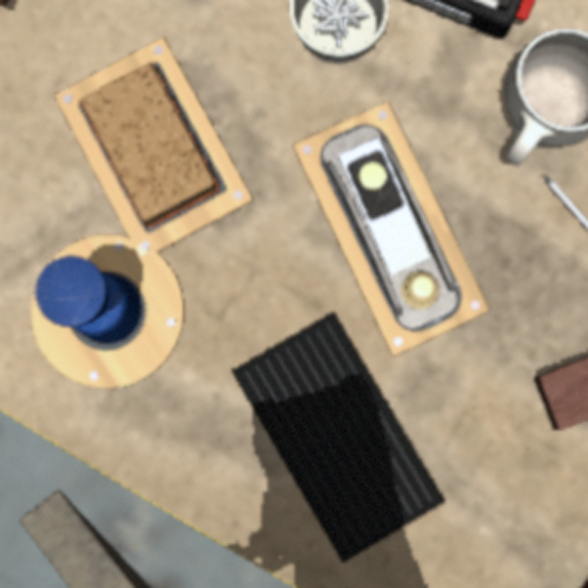

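View pics/side23z.png

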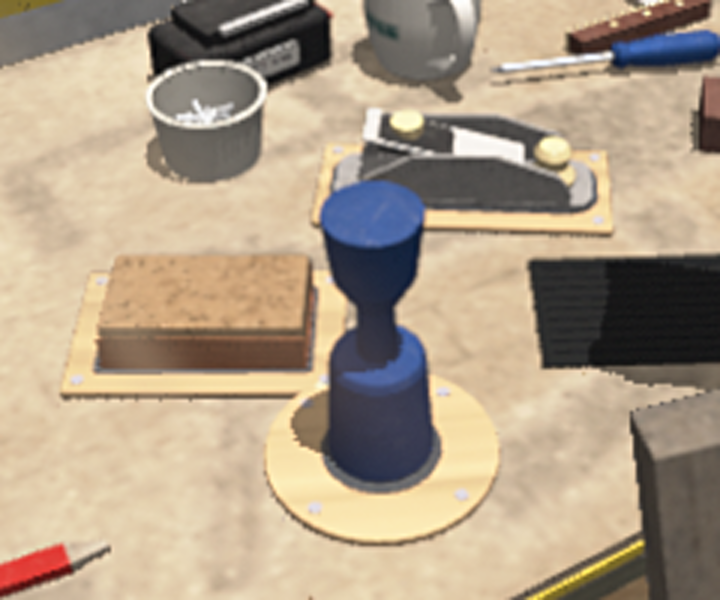

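```bash
python3 - <<'E'
from h import *
np.set_printoptions(precision=4,suppress=True)
s=optics.camera("side");t=optics.camera("top")
T=lambda L,z:onz(t,[(170+x/2.1-.25,140+y/2.1-.25) for x,y in L],z)[:,:2]
S=lambda L,z:onz(s,[(180+x/3-.3,180+y/3-.3) for x,y in L],z)[:,:2]
def sh(n,P):
    m=(P[0]+P[1]-P[2]-P[3]); print(n,P.mean(0),np.degrees(np.arctan2(m[1],m[0])))
sh("T sboard",T([(55,96),(163,38),(250,197),(143,252)],.006)); sh("T block",T([(80,102),(152,63),(217,185),(145,223)],.036))
sh("T pboard",T([(294,146),(388,102),(487,308),(395,354)],.006)); sh("T plane",T([(322,148),(372,124),(460,300),(408,328)],.012))
print("T round",T([(32,310),(184,310),(107,235),(107,387)],.006).mean(0),"brush top",T([(71,292)],.162))
sh("S sboard",S([(92,272),(64,396),(358,396),(345,272)],.006)); sh("S block",S([(115,256),(98,330),(308,332),(312,256)],.036))
print("S round",S([(265,460),(499,460),(383,370),(383,545)],.006).mean(0),"brush top",S([(373,213)],.162))
print("hold",sensors.get_obs()["joint_vel"])
E
```

```text
T sboard [0.662  0.1839] 29.94079692923992
T block [0.6573 0.1832] 29.085972749219728
T pboard [ 0.5982 -0.0033] 25.465193207759892
T plane [ 0.599  -0.0025] 25.7273405433121
T round [0.5314 0.2155] brush top [[0.531  0.2149]]
S sboard [0.6579 0.1839] 28.757299513260808
S block [0.6573 0.1858] 28.24435405558615
S round [0.5291 0.2202] brush top [[0.5288 0.2225]]
hold [-0.0022  0.0537  0.0051 -0.0129 -0.0001  0.0009]
```

All offsets are under 5 mm and 1°. Handing in.

>>> apply_moves:
  plan: [0, 0, 0, 0, 0, 0, 0, 0, 0, 0, 0, 0, 0, 0, 0, 0, 0, 0]

```text
clock: 27.32
eef_pos: [0.276, 0.0798, 0.4361]
tool_rot: [-0.255, 0.967, -0.0, -0.002]
ft_force: [0.2, -0.4, -0.2]
grip_width: 0.085
```

```bash
python3 -c "
from workcell import bot
print(bot.job_done())"
```

```text
the job is handed in; nothing more can be done
None
```

All three items are on their own boards and released. I handed the job in at about 27 s; it reports no verdict.

I folded the arm to get past the leaning post. Then I set the sanding block aside on the mat and put the plane on its board, the brush on the round board and the block on the oblong board.

The last pictures show everything standing flat or upright, with the tub and mug untouched and the gripper clear of everything. The offsets I measured from the outlines' boards:

| Item | Top view | Side view |
|---|---|---|
| Plane | about 1 mm, under 1° | not measured, looks centred |
| Sanding block | about 5 mm, about 1° | about 2 mm, under 1° |
| Brush | about 1 mm | about 2 mm |

The two views disagreed on absolute positions by up to about 8 mm, most for the brush. Each offset compares the item with its board in the same view, so it is less affected by that. No check failed.

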